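# Rack the dye pots and take a colour reading

### The job

Stand the two loose dye pots upright in the two empty end cells of the wooden rack, one in each and either way round, so that they cannot slide. Then lift the hand-held colour reader out of its leaning cradle and hold it upright on the black-lidded pot, its nose flat on the purple dot and wholly inside it, pressed lightly so that the sprung black collar goes about halfway in. Finish while still holding the reader there at that light pressure, and leave the other things on the table where they stand.

Things in the scene. Friction and masses are not known exactly. Their poses are not given: they have to be found in the camera images.
- rack: low light-wood pot rack, fixed, 84 x 228 mm (its x, y); origin at the centre of its underside, x away from the robot at yaw 0. Three cells in a row along y, centres y = 74, 0, -74 mm, floor 5 mm above the table. Front and back rails (x = 36 to 42 mm either side) only 18 mm high, dividers 28 mm (6 mm thick), ends 34 mm: in a cell, fingers best close along the rack's x. Middle cell is full
- cell_0 (a point): centre of the floor of the empty end cell at the rack's +y end (left as the robot sees it), 5 mm above the table; the cell is 72 mm (rack x) by 68 mm (rack y) inside; axes as the rack's
- cell_2 (a point): centre of the floor of the empty end cell at the rack's -y end (right), 5 mm above the table; the cell is 72 mm (rack x) by 68 mm (rack y) inside; axes as the rack's
- pot_black_lid: round dye pot with a black screw lid and clear body, 54 mm in diameter over the lid (z 33 to 44 mm), 52 mm below it, 44 mm tall, 56 to 104 g, loose on the table; origin at the centre of its underside, z up. A purple paint dot lies centred on its lid
- pot_black_lid_swatch (a point): centre of the purple dot on the black lid: 32 mm in diameter with a thin white edge, its face 45 mm above the pot's underside (so 50 mm above the table when racked)
- pot_cream_lid: round dye pot with a cream lid, pale blue band and a teal dot on the lid, 54 mm in diameter over the lid (z 33 to 44 mm), 52 mm below it, 45 mm tall with the dot, 42 to 78 g, loose on the table; origin at the centre of its underside, z up
- pot_ochre: larger round pot with a cream lid and an ochre dot, 60 mm in diameter, 52 mm tall, loose, standing in the middle cell of the rack: leave it there. Origin at the centre of its underside
- cradle: charging cradle, fixed: white foot 108 x 84 x 12 mm; grey socket leaning back 0.35 rad (20 degrees), top toward cradle +x (away from the robot at yaw 0). The reader stands loosely between a back rest (50 mm up along it), side cheeks (30 mm, 2 mm play each) and a 10 mm front lip; pull it out along its axis or straight up, 70 mm clears it. Origin on the table, 12 mm behind (+x of) the socket's foot
- reader: colour reader, 172 g: white rounded box 44 (x) by 36 (y) mm, z 32 to 110 mm, steel loop to z 117, display and orange button on its -x face, black rubber on its flat +-y sides (z 55 to 101 mm: grip there, 36 mm wide). z runs up the body; origin on the axis at the extended collar's face. Grey nose cone z 13 to 34 mm, radius 14 to 17. Starts in the cradle, leaning and facing as it does
- reader_nose (a point): centre of the flat lower face of the reader's black collar (20 mm in diameter); the face that goes on the dot
- collar (a joint): how far the sprung collar is pushed up into the nose, 0 (out, 13 mm of black showing) to 0.010 m (stop); it takes 2.4 N to start it and 0.4 N more per mm, so 4.4 N at halfway, where the yellow line on the collar is just about to enter the nose
- clothes_peg: wooden clothes peg lying on the table, 15 x 72 x 12 mm (x, y, z), loose bystander; origin at the centre of its underside
- timer: wind-up dip timer, white with a teal knob, 62 mm in diameter, 48 mm tall, loose bystander; origin at the centre of its underside

How it is judged:
By the outcome, as a careful person would: the job done as asked, in the order asked, and still so for the second after the job is handed in, while the arm keeps its last pose, push and grip.
It also fails if it takes over 58 s, if anything falls off the work surface, if the arm or the gripper's body presses on something with over 40 N, if the wrist force passes 120 N, or if a joint passes its speed limit or range.

### The arm

A 7-joint arm with a two-finger parallel gripper is mounted at the origin on a cart in front of the work surface, level with it; the furniture and walls round the work are solid. World frame = base frame: x ahead of the robot, y to its left, z up, the work surface at z = 0. Lengths are in m, angles in degrees, forces in N, time in s.
With the tool pointing down it reaches from about 0.425 to 0.875 m from the base axis. Payload 4.7 kg.
Tool frame: the origin (TCP) lies between the finger pads; the fingertips stand 17 mm ahead of it and the grasp point (between the pads) lies 2 mm behind it; z points along the fingers, y is the line along which they close (so a half turn about z gives the same grasp; the last joint's range is limited). The gripper opens to 87 mm and grips with 3 to 60 N. Pads are 19 mm wide; open, the fingers measure 117 mm over their backs; the gripper's body (75 mm by 190 mm) begins 51 mm behind the grasp point.
Start: joints at [66.412, 18.392, -4.016, 83.108, 1.295, 78.541, -3.26], TCP at [0.268, -0.592, 0.211] pointing down, gripper open.
Joint ranges: [-163.93, 163.93], [-17.29, 119.83], [-79.2, 71.16], [3.27, 140.29], [-89.18, 269.18], [5.43, 117.66], [-154.24, 154.24]. Speed limits (degrees/s): [147.25, 147.25, 180, 180, 180, 180, 180].

### API

Orientations are given as [roll, pitch, yaw] about the fixed x, y, z axes, in that order (R = Rz(yaw) Ry(pitch) Rx(roll)).
In Python, from cell import env, cams gives the robot as it stands.
- The arm moves only by the shell command python3 -m pendant 'ROWS' [FORCE]. ROWS is JSON, a list of rows, each an object of numbers: "tx", "ty", "tz": the shift along the tool's x, y, z each as a share of 0.05 m, from -1 to 1; "spin": the turn about the tool's z as a share of 4 degrees, from -1 to 1; "claw": the closure, from 0 (fully open) to 1 (shut). A call has 1 to 10 rows; each row shifts and turns the commanded pose from where the row before left it, along the tool's axes as they then stand; what a row does not reach is not made up. A row lasts 1/8 s, in which the tool goes at most 62.5 mm and 10.7 degrees, less where a joint would pass 70% of its speed; a pose out of reach is approached as far as the arm can. A call with a number of a shift or a turn outside -1 to 1 is refused whole. A call with a gripper value outside its range is refused whole. The fingers move at their own pace and stop on an object; FORCE is the grip in N (left out, the last holds). Time passes only in rows, so rows that do not move let the fingers close. It gives the time, the measured TCP pose, the force, the opening and the grip force at its end, in the units of the state.
- env.get_obs(): the state, without advancing time (a new reading comes with each control period).
- cams.read_camera(name): name is "scene" or "top" or "wrist"; returns the picture (400x640x3 uint8, red, green, blue); there is no depth.
- cams.camera_info(name): a dict with "fx", "fy", "cx", "cy" (pixels), "rvec" (rotation vector, rad) and "tvec" (3), from world to camera coordinates, as OpenCV has them. Camera axes: x right, y down, z forward; pixel columns grow to the right and rows downward; lengths in m; the calibration is good to about 2 mm. A picture is of the moment at which its call begins: read the wrist's pose just before it. camera_info takes no time and is no camera call; for the wrist camera it gives the pose at the moment of the call.
- env.sign_off(): hands the job in; it is judged then, once.
The state is a dict: "time_s": time; "qpos": joint angles; "joint_velocities": joint speeds; "effort": joint torques, N m; "tool_pos": TCP position; "tool_rot": TCP orientation; "force": force on the tool from outside, world axes, zero at the start; "wrist_torque": the same for the moment, N m; "grip_width": finger opening in m; "grasp_force": force on a finger pad.
Only numpy, scipy, OpenCV 4.12 (cv2) and the standard library are available. Lean on these libraries where they do the work, as an engineer would, in place of code of your own. Each camera call takes 0.05 s, during which the arm holds its last target. There are 200 camera calls.

## Working session

There is one attempt and no reset: what is moved stays moved. The work goes in short steps, Python scripts to look and compute and a shell command to move; the robot and the scene stay as the last step left them, time stands still between calls to the robot, and variables do not carry over. Pictures are saved under pics/ and viewed, at most 10 in all, crops included, and the job is handed in when it is done.

```bash
ls; mkdir -p pics; cat > h.py <<'E'
import numpy as np, cv2
from cell import env, cams
from scipy.spatial.transform import Rotation as R
def grab(n,f):
    ci=cams.camera_info(n); im=cams.read_camera(n); cv2.imwrite('pics/'+f,im[:,:,::-1]); np.save('pics/'+f+'.npy',np.array([ci['fx'],ci['fy'],ci['cx'],ci['cy'],*np.ravel(ci['rvec']),*np.ravel(ci['tvec'])])); return im,ci
def load(f):
    a=np.load('pics/'+f+'.npy'); return cv2.imread('pics/'+f)[:,:,::-1],dict(fx=a[0],fy=a[1],cx=a[2],cy=a[3],rvec=a[4:7],tvec=a[7:10])
def ray(ci,u,v):
    M=R.from_rotvec(np.ravel(ci['rvec'])).as_matrix(); t=np.ravel(ci['tvec'])
    return -M.T@t, M.T@np.array([(u-ci['cx'])/ci['fx'],(v-ci['cy'])/ci['fy'],1])
def onz(ci,u,v,z):
    o,d=ray(ci,u,v); return o+d*(z-o[2])/d[2]
def proj(ci,P):
    M=R.from_rotvec(np.ravel(ci['rvec'])).as_matrix(); c=M@np.asarray(P)+np.ravel(ci['tvec'])
    return ci['fx']*c[0]/c[2]+ci['cx'],ci['fy']*c[1]/c[2]+ci['cy']
def two(c1,p1,c2,p2):
    o1,d1=ray(c1,*p1);o2,d2=ray(c2,*p2)
    s=np.linalg.lstsq(np.c_[d1,-d2],o2-o1,rcond=None)[0]
    a,b=o1+s[0]*d1,o2+s[1]*d2; return (a+b)/2,np.linalg.norm(a-b)
E
python3 - <<'E'
from h import *
print(env.get_obs())
a,ci=grab('top','top1.png'); print(ci)
b,ci=grab('scene','sc1.png'); print(ci)
E
```

```text
pics
{'time_s': 0.0, 'qpos': array([66.41141484, 18.43821861, -4.01704385, 83.17440509,  1.29503757,
       78.53856645, -3.26198435]), 'joint_velocities': array([-0.10287455, -0.08794085, -0.05240466,  0.03116718, -0.07269894,
        0.05360334,  0.00667964]), 'effort': array([ 1.40073048e-04, -4.91288352e+01, -4.03785277e-01, -3.12525558e+01,
       -6.38705771e-02,  4.37966001e-02,  1.70072376e-04]), 'tool_pos': array([ 0.26821937, -0.59146825,  0.2102756 ]), 'tool_rot': array([-1.79894058e+02,  5.18501464e-03,  2.43977868e+01]), 'force': array([ 0.29691785,  0.61563039, -0.06347932]), 'wrist_torque': array([ 0.07432312,  0.00999695, -0.01199716]), 'grasp_force': 0.0, 'grip_width': 0.08719700822936681}
{'fx': 381.04534443396625, 'fy': 381.04534443396625, 'cx': 320.81662462046717, 'cy': 195.59365885236855, 'rvec': array([ 2.1576507 , -2.14439987,  0.18506731]), 'tvec': array([-0.00141204,  0.55129002,  0.95411989])}
{'fx': 390.30889599987864, 'fy': 390.30889599987864, 'cx': 319.1821296581677, 'cy': 206.33476815684372, 'rvec': array([ 2.22323168, -0.77954398,  0.30970256]), 'tvec': array([-0.43846831,  0.31509223,  0.64950768])}
```

View pics/top1.png

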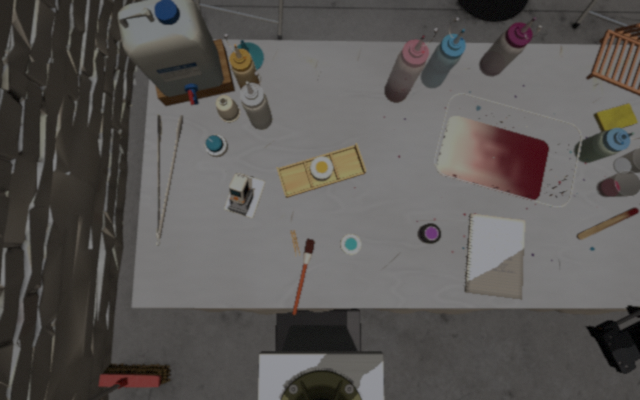

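View pics/sc1.png

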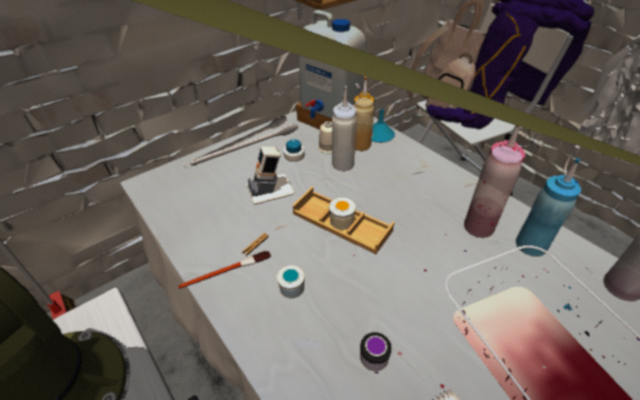

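Top view: rack at about (321,171) with the ochre pot in the middle, black pot at (430,233), cream pot at (351,244), reader at (240,193), peg at (295,240), timer at (214,145). The scene view agrees. Next I measure these.

```bash
python3 - <<'E'
from h import *
T,ct=load('top1.png'); S,cs=load('sc1.png')
def blob(im,win,lo,hi):
    x0,y0,x1,y1=win; h=cv2.cvtColor(im[y0:y1,x0:x1].copy(),cv2.COLOR_RGB2HSV)
    m=cv2.inRange(h,lo,hi); n,l,s,c=cv2.connectedComponentsWithStats(m); i=1+np.argmax(s[1:,4]); return c[i]+[x0,y0],s[i,4],(l==i)
for nm,wt,ws,lo,hi,z in [('purple',(410,215,450,255),(350,325,400,375),(130,80,40),(165,255,255),.045),
   ('teal',(335,228,368,260),(275,262,308,290),(80,80,40),(100,255,255),.045),
   ('ochre',(305,155,338,185),(328,196,358,215),(10,150,100),(28,255,255),.057)]:
    a,na,_=blob(T,wt,lo,hi); b,nb,_=blob(S,ws,lo,hi)
    print(nm,a,na,b,nb,onz(ct,*a,z).round(4),onz(cs,*b,z).round(4),two(ct,a,cs,b)[0].round(4))
c,n,l=blob(T,(270,140,375,205),(12,60,90),(28,255,255))
m=l.astype(np.uint8); cnt=max(cv2.findContours(m,0,2)[0],key=cv2.contourArea); r=cv2.minAreaRect(cnt); bp=cv2.boxPoints(r)+[270,140]
print('rack',n,[onz(ct,*p,.025).round(4) for p in bp], 'c',onz(ct,*bp.mean(0),.025).round(4))
cv2.imwrite('pics/c1.png',np.hstack([cv2.resize(T[145:255,195:305],(400,400),interpolation=2),cv2.resize(S[140:210,240:310],(400,400),interpolation=2)])[:,:,::-1])
E
```

```text
purple [431.14141414 232.6969697 ] 99 [375.53441296 345.19433198] 247 [ 0.4561 -0.2834  0.045 ] [ 0.4575 -0.2822  0.045 ] [ 0.4562 -0.2829  0.0474]
teal [350.63636364 243.6969697 ] 99 [290.20261438 275.05882353] 153 [ 0.4268 -0.0749  0.045 ] [ 0.4288 -0.0739  0.045 ] [ 0.4274 -0.075   0.0471]
ochre [321.29850746 166.79104478] 67 [342.03409091 205.13636364] 88 [0.6249 0.0014 0.057 ] [0.6279 0.0031 0.057 ] [0.625 0.001 0.06 ]
rack 2101 [array([0.6277, 0.1218, 0.025 ]), array([ 0.6988, -0.0974,  0.025 ]), array([ 0.6165, -0.121 ,  0.025 ]), array([0.5473, 0.0959, 0.025 ])] c [6.221e-01 5.000e-04 2.500e-02]
```

View pics/c1.png

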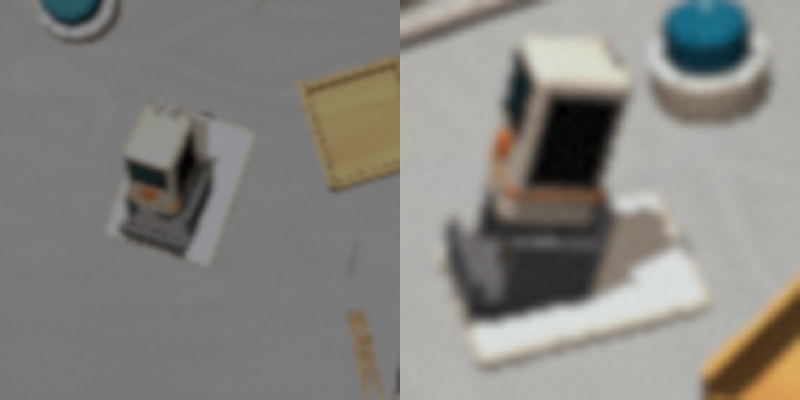

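The crop shows the cradle foot running up and right, with the display facing lower-left, so its yaw is about -19°. The rack's yaw is about 17.8°. I go to the black pot first and start turning toward yaw 107.8.

```bash
python3 -m pendant '[{"tx":0.85,"ty":-0.58},{"tx":0.85,"ty":-0.58},{"tx":0.85,"ty":-0.58},{"tx":0.85,"ty":-0.58},{"tx":0.85,"ty":-0.58},{"tx":0.85,"ty":-0.58},{"tx":0.85,"ty":-0.58},{"spin":-1},{"spin":-1},{"spin":-1}]'
python3 -m pendant '[{"spin":-1},{"spin":-1},{"spin":-1},{"spin":-1},{"spin":-1},{"spin":-1},{"spin":-1},{"spin":-1},{"spin":-1},{"spin":-1}]'
python3 -m pendant '[{"spin":-1},{"spin":-1},{"spin":-1},{"spin":-1},{"spin":-1},{"spin":-1},{"spin":-1},{"spin":-0.85},{}]'
python3 - <<'E'
from h import *
o=env.get_obs(); print(o['tool_pos'],o['tool_rot'],o['qpos'])
a,ci=grab('wrist','w1.png'); print(ci, [proj(ci,p) for p in ([.4565,-.2828,.045],[.4272,-.0747,.045],[.622,0.0005,.025])])
E
```

```text
[ 0.2682069  -0.59153337  0.21038521] [-1.79904789e+02  7.92867233e-03  2.43978438e+01] [66.41141898 18.43335726 -4.01481621 83.16814949  1.29736152 78.53906171
 -3.26013596]
{'fx': 293.7470743881646, 'fy': 293.7470743881646, 'cx': 318.57545286897505, 'cy': 200.19615943603557, 'rvec': array([-2.45902912,  1.58355326,  0.2019826 ]), 'tvec': array([-0.64960808, -0.03062647,  0.390959  ])} [(np.float64(99.21857272381934), np.float64(-132.55984947837723)), (np.float64(-142.51306056748518), np.float64(-216.70043682117918)), (np.float64(-192.9708437544615), np.float64(-545.9582881867005))]invalid input at $[0]: expected keys tx, ty, tz, spin, claw
invalid input at $[0]: expected keys tx, ty, tz, spin, claw
invalid input at $[0]: expected keys tx, ty, tz, spin, claw
```

View pics/w1.png

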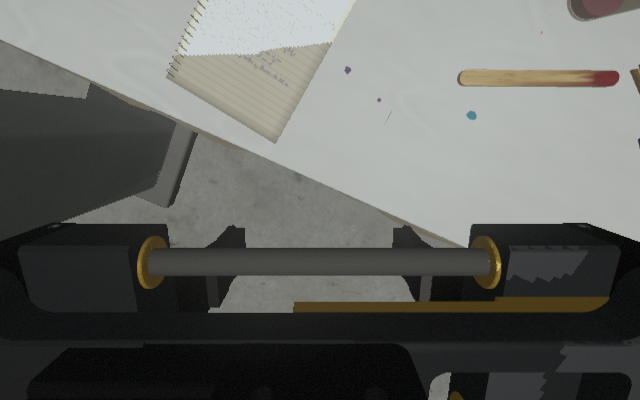

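All five keys are required in each row, so nothing moved. The wrist view still shows the start pose, with the fingers at the bottom around row 265 and image-up along tool +x.

```bash
python3 -m pendant '[{"tx":0.85,"ty":-0.58,"tz":0,"spin":0,"claw":0},{"tx":0.85,"ty":-0.58,"tz":0,"spin":0,"claw":0},{"tx":0.85,"ty":-0.58,"tz":0,"spin":0,"claw":0},{"tx":0.85,"ty":-0.58,"tz":0,"spin":0,"claw":0},{"tx":0.85,"ty":-0.58,"tz":0,"spin":0,"claw":0},{"tx":0.85,"ty":-0.58,"tz":0,"spin":0,"claw":0},{"tx":0.85,"ty":-0.58,"tz":0,"spin":0,"claw":0},{"tx":0,"ty":0,"tz":0,"spin":-1,"claw":0},{"tx":0,"ty":0,"tz":0,"spin":-1,"claw":0},{"tx":0,"ty":0,"tz":0,"spin":-1,"claw":0}]'
python3 -m pendant '[{"tx":0,"ty":0,"tz":0,"spin":-1,"claw":0},{"tx":0,"ty":0,"tz":0,"spin":-1,"claw":0},{"tx":0,"ty":0,"tz":0,"spin":-1,"claw":0},{"tx":0,"ty":0,"tz":0,"spin":-1,"claw":0},{"tx":0,"ty":0,"tz":0,"spin":-1,"claw":0},{"tx":0,"ty":0,"tz":0,"spin":-1,"claw":0},{"tx":0,"ty":0,"tz":0,"spin":-1,"claw":0},{"tx":0,"ty":0,"tz":0,"spin":-1,"claw":0},{"tx":0,"ty":0,"tz":0,"spin":-1,"claw":0},{"tx":0,"ty":0,"tz":0,"spin":-1,"claw":0}]'
python3 -m pendant '[{"tx":0,"ty":0,"tz":0,"spin":-1,"claw":0},{"tx":0,"ty":0,"tz":0,"spin":-1,"claw":0},{"tx":0,"ty":0,"tz":0,"spin":-1,"claw":0},{"tx":0,"ty":0,"tz":0,"spin":-1,"claw":0},{"tx":0,"ty":0,"tz":0,"spin":-1,"claw":0},{"tx":0,"ty":0,"tz":0,"spin":-1,"claw":0},{"tx":0,"ty":0,"tz":0,"spin":-1,"claw":0},{"tx":0,"ty":0,"tz":0,"spin":-0.85,"claw":0},{"tx":0,"ty":0,"tz":0,"spin":0,"claw":0}]'
python3 - <<'E'
from h import *
o=env.get_obs(); print(o['tool_pos'],o['tool_rot'],o['qpos'])
a,ci=grab('wrist','w2.png'); print([proj(ci,p) for p in ([.4565,-.2828,.045],[.4272,-.0747,.045],[.622,0.0005,.025])])
E
```

```text
time_s: 1.4
tool_pos: [0.4554, -0.2839, 0.211]
tool_rot: [-180.0, 0.0, 36.6]
force: [-0.5, 0.3, -0.4]
grip_width: 0.0868
grasp_force: 0.0
time_s: 2.65
tool_pos: [0.4553, -0.2841, 0.211]
tool_rot: [-180.0, -0.0, 76.5]
force: [0.0, 0.0, -0.7]
grip_width: 0.0871
grasp_force: 0.0
time_s: 3.78
tool_pos: [0.4553, -0.2841, 0.2111]
tool_rot: [-180.0, -0.0, 107.8]
force: [-0.2, -0.2, -0.7]
grip_width: 0.0872
grasp_force: 0.0
[ 0.45534543 -0.2841359   0.21110619] [-1.79978090e+02 -1.64141775e-02  1.07760065e+02] [ 49.63924496   5.72660392 -21.85143748  98.62845707   2.19703469
  76.09084164  45.11734525]
[(np.float64(319.6033116799978), np.float64(182.85012782319245)), (np.float64(355.26059148931034), np.float64(-19.744269208714258)), (np.float64(549.8720299785285), np.float64(-23.951236978361408))]
```

```bash
python3 - <<'E'
from h import *
I,ci=load('w2.png'); h=cv2.cvtColor(I.copy(),cv2.COLOR_RGB2HSV); m=cv2.inRange(h,(130,80,40),(165,255,255))
n,l,s,c=cv2.connectedComponentsWithStats(m); i=1+np.argmax(s[1:,4]); print(c[i],s[i],onz(ci,*c[i],.045)); print(proj(ci,[.4553,-.2841,.045]),proj(ci,[.4553,-.2841,.2]))
E
```

```text
[320.37627812 183.57464213] [308 172  26  24 489] [ 0.45763549 -0.2833492   0.045     ]
(np.float64(318.2986711797115), np.float64(183.57570325581767)) (np.float64(317.9776449740096), np.float64(228.23586960636132))
```

```bash
python3 -m pendant '[{"tx":0,"ty":0.044,"tz":0.9,"spin":0,"claw":0},{"tx":0,"ty":0,"tz":0.9,"spin":0,"claw":0},{"tx":0,"ty":0,"tz":0.9,"spin":0,"claw":0},{"tx":0,"ty":0,"tz":0.5,"spin":0,"claw":0},{"tx":0,"ty":0,"tz":0.3,"spin":0,"claw":0},{"tx":0,"ty":0,"tz":0,"spin":0,"claw":1},{"tx":0,"ty":0,"tz":0,"spin":0,"claw":1},{"tx":0,"ty":0,"tz":0,"spin":0,"claw":1},{"tx":0,"ty":0,"tz":0,"spin":0,"claw":1},{"tx":0,"ty":0,"tz":0,"spin":0,"claw":1}]' 15
```

```text
time_s: 5.08
tool_pos: [0.4578, -0.2837, 0.0367]
tool_rot: [180.0, 0.0, 107.8]
force: [-0.2, 0.2, -0.0]
grip_width: 0.0451
grasp_force: 0.0
```

```bash
python3 - <<'E'
from h import *
o=env.get_obs(); print(o['grip_width'],o['grasp_force'])
a,ci=grab('wrist','w3.png')
grab('scene','sc3.png')
cv2.imwrite('pics/c3.png',np.hstack([cv2.resize(a,(480,300)),cv2.resize(load('sc3.png')[0][270:400,290:450],(320,260))[:,:].copy().__class__.__call__((300,320,3)) if 0 else cv2.resize(load('sc3.png')[0][250:400,290:450],(320,300))])[:,:,::-1])
E
```

```text
0.045110396000548905 0.0
```

View pics/c3.png

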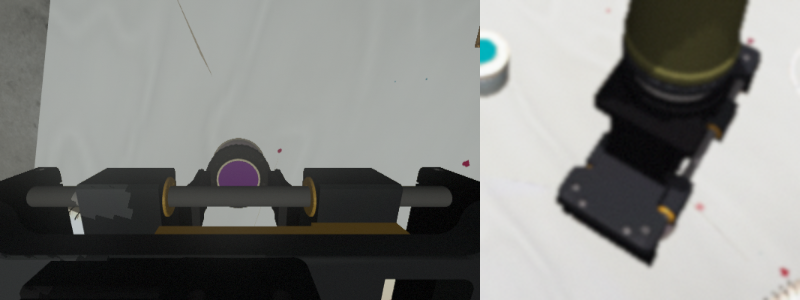

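The pot's dot shows at about (238,178) in the left panel. It sits ahead of the pads along tool +x, so it is not held between them. I measure it again.

```bash
python3 - <<'E'
from h import *
I,ci=load('w3.png'); h=cv2.cvtColor(I.copy(),cv2.COLOR_RGB2HSV); m=cv2.inRange(h,(130,80,40),(165,255,255))
n,l,s,c=cv2.connectedComponentsWithStats(m); i=1+np.argmax(s[1:,4]); print(c[i],s[i],onz(ci,*c[i],.045)); print([proj(ci,[.4578,-.2837,z]) for z in (.02,.036,.045)]); o=env.get_obs(); print(o)
# left/right sillhouette at lid
M=R.from_euler('xyz',[180,0,107.8],degrees=True).as_matrix()
for z in (.02,.037): print([np.round(proj(ci,np.array([.4578,-.2837,z])+M[:,1]*s*.0225+M[:,0]*.0),1) for s in(-1,1)])
E
```

```text
[317.47152778 233.025     ] [ 292  215   52   33 1440] [ 0.45631938 -0.28003161  0.045     ]
[(np.float64(318.0192275400398), np.float64(225.45231873538978)), (np.float64(317.9777219169766), np.float64(233.81098024248286)), (np.float64(317.9511979404924), np.float64(239.1525442256418))]
{'time_s': 5.175, 'qpos': array([ 48.14784062,  15.29226594, -21.51456658, 109.41969485,
         6.67658605,  56.47193351,  41.42376263]), 'joint_velocities': array([-0.07083927,  0.0558246 ,  0.09473064,  0.06413829,  0.01566127,
        0.08454887,  0.05340932]), 'effort': array([ 8.24184681e-04, -3.95062852e+01, -2.66869403e+00, -2.64258152e+01,
       -1.56119233e-02,  7.64260115e-02, -1.86442039e-04]), 'tool_pos': array([ 0.45767562, -0.28364838,  0.03653125]), 'tool_rot': array([1.79996525e+02, 1.94577401e-02, 1.07792894e+02]), 'force': array([-0.28632265, -0.08164359, -0.08644537]), 'wrist_torque': array([-0.061153  , -0.11418638,  0.01996558]), 'grasp_force': 0.0, 'grip_width': 0.037137573447449404}
[array([285.3, 225.4]), array([350.7, 225.5])]
[array([282.4, 234.4]), array([353.6, 234.4])]
```

```bash
python3 -m pendant '[{"tx":0,"ty":0,"tz":0,"spin":0,"claw":1},{"tx":0,"ty":0,"tz":0,"spin":0,"claw":1}]' 15; python3 - <<'E'
from h import *
a,ci=grab('wrist','w4.png')
cv2.imwrite('pics/c4.png',cv2.resize(a[150:350,180:460],(784,560),interpolation=2)[:,:,::-1])
E
```

```text
time_s: 5.42
tool_pos: [0.4576, -0.2835, 0.0363]
tool_rot: [-180.0, -0.0, 107.8]
force: [-0.2, -0.6, 0.0]
grip_width: 0.017
grasp_force: 0.0
```

View pics/c4.png

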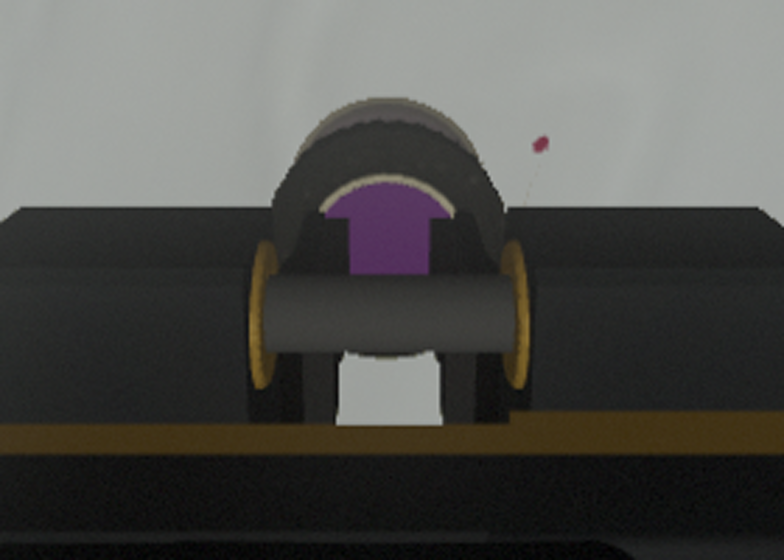

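The crop shows the fingers at about (348–430, 220–275), covering part of the dot. They look as if they closed above the lid, with no contact. I check the camera geometry and the pot, and reopen.

```bash
python3 - <<'E'
from h import *
I,ci=load('w4.png'); o=env.get_obs(); print(o['grip_width'],o['grasp_force'],o['tool_pos'])
C,d=ray(ci,ci['cx'],ci['cy']); M=R.from_euler('xyz',o['tool_rot'],degrees=True).as_matrix()
print('cam in tool',M.T@(C-o['tool_pos']),'axis',M.T@d)
for row in (222,227,235): 
    r=I[row,270:370].astype(int).sum(1); print(row,''.join('#' if x<130 else '.' for x in r))
grab('top','top4.png')
I,ci=load('top4.png'); print(proj(ci,[.4576,-.2835,.0363]),proj(ci,[.4576,-.2835,.15]))
E
python3 -m pendant '[{"tx":0,"ty":0,"tz":0,"spin":0,"claw":1},{"tx":0,"ty":0,"tz":0,"spin":0,"claw":1},{"tx":0,"ty":0,"tz":0,"spin":0,"claw":1}]' 15
python3 - <<'E'
from h import *
I,ci=grab('wrist','w5.png')
a=cv2.resize(I[150:350,180:460],(420,300),interpolation=2); S=grab('scene','sc5.png')[0]
cv2.imwrite('pics/c5.png',np.hstack([a,cv2.resize(S[240:390,290:480],(380,300),interpolation=2)])[:,:,::-1])
E
```

```text
0.012962363990600221 0.0 [ 0.4575941  -0.28354413  0.03629794]
cam in tool [ 0.06701902  0.00036974 -0.17480467] axis [-2.48088043e-01  3.10002221e-05  9.68737489e-01]
222 ....................................................................................................
227 #.######...........#######...............................................#######.....#....##########
235 #########....#####################..............................####################.###############
(np.float64(430.1261908868367), np.float64(232.29406201296848)) (np.float64(445.04577122164727), np.float64(229.51473279672578))
time_s: 5.9
tool_pos: [0.4576, -0.2836, 0.0364]
tool_rot: [-180.0, 0.0, 107.8]
force: [-0.3, 0.5, -0.6]
grip_width: 0.0008
grasp_force: 0.0
```

View pics/c5.png

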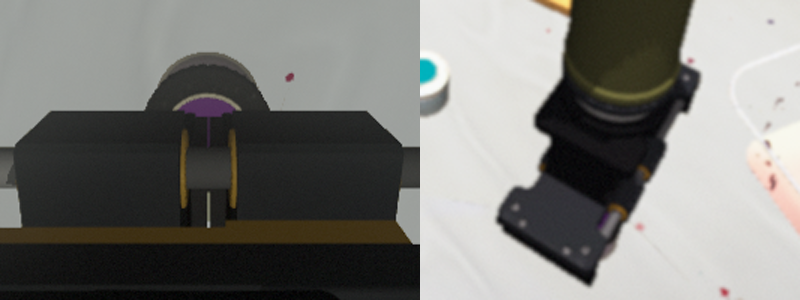

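The fingers are shut above the lid. Finger gap against known width puts their tips at a depth of about 0.168 m. That is roughly 30 mm higher than the reported TCP implies, at z ≈ 0.05 m. I reopen and go down in small steps while watching the force.

```bash
python3 -m pendant '[{"tx":0,"ty":0,"tz":0,"spin":0,"claw":0.1},{"tx":0,"ty":0,"tz":0,"spin":0,"claw":0.1},{"tx":0,"ty":0,"tz":0,"spin":0,"claw":0.1},{"tx":0,"ty":0,"tz":0,"spin":0,"claw":0.1},{"tx":0,"ty":0,"tz":0,"spin":0,"claw":0.1},{"tx":0,"ty":0,"tz":0,"spin":0,"claw":0.1},{"tx":0,"ty":0,"tz":0,"spin":0,"claw":0.1},{"tx":0,"ty":0,"tz":0,"spin":0,"claw":0.1},{"tx":0,"ty":0,"tz":0,"spin":0,"claw":0.1},{"tx":0,"ty":0,"tz":0,"spin":0,"claw":0.1}]'
python3 -m pendant '[{"tx":0,"ty":0,"tz":0.16,"spin":0,"claw":0.1},{"tx":0,"ty":0,"tz":0.16,"spin":0,"claw":0.1},{"tx":0,"ty":0,"tz":0.08,"spin":0,"claw":0.1}]'
```

```text
time_s: 7.25
tool_pos: [0.4576, -0.2836, 0.0364]
tool_rot: [-180.0, 0.0, 107.8]
force: [-0.2, -0.1, -0.5]
grip_width: 0.078
grasp_force: 0.0
time_s: 7.62
tool_pos: [0.4571, -0.2832, 0.0153]
tool_rot: [-179.9, -0.1, 107.8]
force: [0.2, -0.7, 0.3]
grip_width: 0.0781
grasp_force: 0.0
```

```bash
python3 -m pendant '[{"tx":0,"ty":0,"tz":0.1,"spin":0,"claw":0.1},{"tx":0,"ty":0,"tz":0.1,"spin":0,"claw":0.1},{"tx":0,"ty":0,"tz":0,"spin":0,"claw":1},{"tx":0,"ty":0,"tz":0,"spin":0,"claw":1},{"tx":0,"ty":0,"tz":0,"spin":0,"claw":1},{"tx":0,"ty":0,"tz":0,"spin":0,"claw":1},{"tx":0,"ty":0,"tz":0,"spin":0,"claw":1}]' 15
```

```text
time_s: 8.5
tool_pos: [0.4578, -0.2837, 0.0066]
tool_rot: [180.0, 0.0, 107.8]
force: [-0.5, -0.5, 1.2]
grip_width: 0.0533
grasp_force: 15.0
```

The grip is firm at 53.3 mm and 15 N. From here I place relative to this reading, where pot-on-table is TCP z 0.0066. I lift and carry to above cell_2.

```bash
python3 -m pendant '[{"tx":0,"ty":0,"tz":-0.7,"spin":0,"claw":1},{"tx":0,"ty":0,"tz":-0.9,"spin":0,"claw":1},{"tx":0.49,"ty":0.81,"tz":0,"spin":0,"claw":1},{"tx":0.49,"ty":0.81,"tz":0,"spin":0,"claw":1},{"tx":0.49,"ty":0.81,"tz":0,"spin":0,"claw":1},{"tx":0.49,"ty":0.81,"tz":0,"spin":0,"claw":1},{"tx":0.49,"ty":0.81,"tz":0,"spin":0,"claw":1},{"tx":0.48,"ty":0.81,"tz":0,"spin":0,"claw":1},{"tx":0,"ty":0,"tz":0,"spin":0,"claw":1}]'
python3 - <<'E'
from h import *
o=env.get_obs(); print(o['tool_pos'],o['grip_width'],o['grasp_force'])
I,ci=grab('wrist','w6.png'); h=cv2.cvtColor(I.copy(),cv2.COLOR_RGB2HSV)
for lo,hi,z in (((130,80,40),(165,255,255),.125),((10,150,60),(28,255,255),.057)):
  m=cv2.inRange(h,lo,hi); n,l,s,c=cv2.connectedComponentsWithStats(m)
  for i in range(1,n):
    if s[i,4]>80: print(c[i],s[i],onz(ci,*c[i],z))
E
```

```text
time_s: 9.62
tool_pos: [0.6459, -0.0639, 0.0861]
tool_rot: [179.9, -0.2, 108.2]
force: [-0.3, 0.8, 0.2]
grip_width: 0.0531
grasp_force: 15.0
[ 0.6458655  -0.06387883  0.08605205] 0.053134748991130465 15.000381236895919
[318.40798611 241.44444444] [292 233  54  15 576] [ 0.64262462 -0.05336254  0.125     ]
[318.58793103 281.60517241] [292 276  54  15 580] [ 0.64960769 -0.07428963  0.125     ]
[321.67192785 123.37373168] [ 299  100   47   48 1774] [0.62693119 0.00163889 0.057     ]
[430.94736842 273.19548872] [420 247  17  42 266] [ 0.74129584 -0.07746884  0.057     ]
[204.54444444 279.57777778] [201 267  12  22  90] [ 0.57803878 -0.13671013  0.057     ]
[411.51675676 305.38351351] [ 224  297  339   15 3700] [ 0.73794938 -0.10795427  0.057     ]
```

View pics/w6.png

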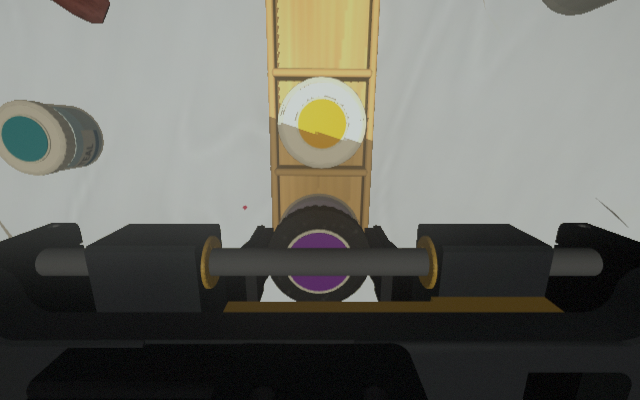

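The view shows the held pot (dot at about (320,260)), the rack rails at columns ~271 and ~374, the divider at row ~171 and the ochre pot at (322,123). I refine cell_2 from the divider and rail midline.

```bash
python3 - <<'E'
from h import *
I,ci=load('w6.png'); o=env.get_obs(); print(o['tool_pos'],o['tool_rot'])
g=cv2.cvtColor(I.copy(),cv2.COLOR_RGB2HSV)
for r in (20,50,150,160,195,210): 
    x=np.where(g[r,240:400,1]>60)[0]+240; x=x[(x<290)|(x>350)]
    print(r,x.min(),x.max(),onz(ci,x.min(),r,.018).round(4),onz(ci,x.max()+1,r,.018).round(4),'mid',((onz(ci,x.min(),r,.018)+onz(ci,x.max()+1,r,.018))/2).round(4))
col=I[60:80,290:350].mean((1,2)).round(0),I[160:185,283:292].mean((1,2)).round(0); print(col)
d0=onz(ci,322,73,.028); d1=onz(ci,322,171,.028); print(d0,d1,np.linalg.norm(d0-d1))
u=np.array([-np.sin(np.radians(17.8)),np.cos(np.radians(17.8)),0]); m=(d0+d1)/2
print('center',m,'cell2',m-u*.074,'cell0',m+u*.074, np.degrees(np.arctan2(-(d0-d1)[0],(d0-d1)[1])))
E
```

```text
[ 0.64456566 -0.06725059  0.08577987] [-1.79984806e+02 -7.81373340e-02  1.08018335e+02]
20 266 378 [0.5649 0.0594 0.018 ] [0.6442 0.0855 0.018 ] mid [0.6046 0.0724 0.018 ]
50 267 377 [0.5711 0.0401 0.018 ] [0.6508 0.0664 0.018 ] mid [0.611  0.0532 0.018 ]
150 270 371 [ 0.5938 -0.0311  0.018 ] [ 0.673 -0.005  0.018] mid [ 0.6334 -0.0181  0.018 ]
160 270 371 [ 0.596 -0.039  0.018] [ 0.6759 -0.0127  0.018 ] mid [ 0.636  -0.0258  0.018 ]
195 271 369 [ 0.6049 -0.0672  0.018 ] [ 0.6849 -0.041   0.018 ] mid [ 0.6449 -0.0541  0.018 ]
210 272 368 [ 0.6094 -0.0797  0.018 ] [ 0.6887 -0.0536  0.018 ] mid [ 0.6491 -0.0667  0.018 ]
(array([168., 168., 168., 168., 168., 168., 168., 163., 149., 151., 161.,
       166., 167., 167., 162., 150., 130., 114., 130., 142.]), array([127., 127., 127., 127., 118.,  85.,  77.,  77.,  85., 103., 109.,
       115., 114., 113., 107., 109., 123., 126., 126., 126., 126., 125.,
       125., 125., 125.]))
[0.61608814 0.03617427 0.028     ] [ 0.63902865 -0.03284927  0.028     ] 0.07273593689333208
center [0.62755839 0.0016625  0.028     ] cell2 [ 0.65017984 -0.06879508  0.028     ] cell0 [0.60493694 0.07212007 0.028     ] 18.384629084429385
```

```bash
python3 -m pendant '[{"tx":0,"ty":0,"tz":0,"spin":0,"claw":1},{"tx":0,"ty":0,"tz":0,"spin":0,"claw":1}]'
cat > rk.py <<'E'
from h import *
def rack(I,ci,rows=(20,50,150,160,195,210)):
    g=cv2.cvtColor(I.copy(),cv2.COLOR_RGB2HSV)
    for r in rows:
        x=np.where(g[r,230:420,1]>60)[0]+230; a,b=onz(ci,x.min(),r,.018),onz(ci,x.max()+1,r,.018); print(r,x.min(),x.max(),((a+b)/2).round(4),np.linalg.norm(a-b).round(4))
    m=cv2.inRange(g,(18,120,60),(28,255,255)); m[230:]=0; n,l,s,c=cv2.connectedComponentsWithStats(m); i=1+np.argmax(s[1:,4]); print('ochre',c[i],s[i],onz(ci,*c[i],.057))
if __name__=='__main__':
    I,ci=grab('wrist','w7.png'); o=env.get_obs(); print(o['tool_pos'],o['tool_rot']); rack(I,ci)
    x=322
    for z,rr in ((.028,(60,85)),(.028,(155,190))): print(rr,I[rr[0]:rr[1],283:292].mean((1,2)).round(0))
E
python3 rk.py
```

```text
time_s: 9.93
tool_pos: [0.6435, -0.0718, 0.0862]
tool_rot: [-179.9, 0.1, 107.7]
force: [0.2, 0.3, -1.5]
grip_width: 0.0533
grasp_force: 15.0
[ 0.643658   -0.07154423  0.08634926] [-1.79967391e+02  4.56964524e-02  1.07670237e+02]
20 271 383 [0.607  0.0656 0.018 ] 0.0834
50 272 382 [0.6132 0.0464 0.018 ] 0.0838
150 276 377 [ 0.6361 -0.0247  0.018 ] 0.0834
160 276 376 [ 0.6382 -0.0326  0.018 ] 0.0833
195 277 375 [ 0.6474 -0.0608  0.018 ] 0.0842
210 278 374 [ 0.6515 -0.0734  0.018 ] 0.0835
ochre [334.83975482 185.06830123] [ 287  160   80   70 2284] [ 0.64697504 -0.04358295  0.057     ]
(60, 85) [164. 166. 167. 165. 155. 138.  99.  83.  82.  84.  83. 122. 166. 168.
 171. 174. 174. 171. 163. 164. 165. 169. 169. 171. 175.]
(155, 190) [119. 110.  81.  79.  85. 100. 109. 114. 115. 115. 111. 101. 102. 117.
 117. 117. 116. 116. 116. 116. 116. 116. 116. 116. 115. 115. 115. 114.
 115. 115. 115. 115. 115. 114. 114.]
```

```bash
python3 - <<'E'
from h import *
I,ci=load('w7.png'); u=np.array([-.3049,.9524,0]); v=np.array([.9524,.3049,0])
for c,r in ((326,163.5),(327,66)): p=onz(ci,c,r,.028); print(p, p@u, p@v)
h=cv2.cvtColor(I.copy(),cv2.COLOR_RGB2HSV); m=cv2.inRange(h,(18,180,120),(28,255,255)); m[160:]=0;m[:80]=0;m[:,:295]=0;m[:,355:]=0
n,l,s,c=cv2.connectedComponentsWithStats(m); print([(c[i].round(1),s[i],onz(ci,*c[i],.057).round(4)) for i in range(1,n) if s[i,4]>100])
o=env.get_obs()['tool_pos']; print('tcp',o@u,o@v, [ (np.array(q)@u,np.array(q)@v) for q in ([.6504,-.07,0],)])
E
```

```text
[ 0.63808631 -0.03428974  0.028     ] -0.22721006062321977 0.5972584644581228
[0.61664428 0.03389251 0.028     ] -0.1557356118477274 0.5976258375539867
[]
tcp -0.264390044778205 0.5912060449472231 [(np.float64(-0.26497496000000004), np.float64(0.59809796))]
```

```bash
python3 -m pendant '[{"tx":-0.01,"ty":0.13,"tz":0,"spin":0,"claw":1},{"tx":0,"ty":0,"tz":0.4,"spin":0,"claw":1},{"tx":0,"ty":0,"tz":0.4,"spin":0,"claw":1},{"tx":0,"ty":0,"tz":0.3,"spin":0,"claw":1},{"tx":0,"ty":0,"tz":0.25,"spin":0,"claw":1},{"tx":0,"ty":0,"tz":0.06,"spin":0,"claw":1},{"tx":0,"ty":0,"tz":0.03,"spin":0,"claw":1},{"tx":0,"ty":0,"tz":0,"spin":0,"claw":1}]'
```

```text
time_s: 10.98
tool_pos: [0.6511, -0.0683, 0.0149]
tool_rot: [179.9, 0.0, 107.8]
force: [0.1, 0.6, -0.4]
grip_width: 0.0533
grasp_force: 15.0
```

Not in contact yet. I lower the last 3 mm or so and release.

```bash
python3 -m pendant '[{"tx":0,"ty":0,"tz":0.04,"spin":0,"claw":1},{"tx":0,"ty":0,"tz":0.03,"spin":0,"claw":1},{"tx":0,"ty":0,"tz":0,"spin":0,"claw":1}]'
```

```text
time_s: 11.35
tool_pos: [0.6509, -0.0684, 0.0116]
tool_rot: [180.0, 0.0, 107.8]
force: [-1.3, 0.3, 2.8]
grip_width: 0.0531
grasp_force: 15.0
```

```bash
python3 -m pendant '[{"tx":0,"ty":0,"tz":0,"spin":0,"claw":0.1},{"tx":0,"ty":0,"tz":0,"spin":0,"claw":0.1},{"tx":0,"ty":0,"tz":0,"spin":0,"claw":0.1},{"tx":0,"ty":0,"tz":-0.5,"spin":0,"claw":0.1},{"tx":0,"ty":0,"tz":-0.8,"spin":0,"claw":0.1},{"tx":0.25,"ty":-0.86,"tz":-0.4,"spin":0,"claw":0.1},{"tx":0.25,"ty":-0.86,"tz":0,"spin":0,"claw":0.1},{"tx":0.25,"ty":-0.86,"tz":0,"spin":0,"claw":0.1},{"tx":0.25,"ty":-0.86,"tz":0,"spin":0,"claw":0.1},{"tx":0.25,"ty":-0.85,"tz":0,"spin":0,"claw":0.1}]'
python3 -m pendant '[{"tx":0,"ty":0,"tz":0,"spin":0,"claw":0.1},{"tx":0,"ty":0,"tz":0,"spin":0,"claw":0.1},{"tx":0,"ty":0,"tz":0,"spin":0,"claw":0.1}]'
python3 - <<'E'
from h import *
I,ci=grab('wrist','w8.png'); o=env.get_obs(); h=cv2.cvtColor(I.copy(),cv2.COLOR_RGB2HSV)
m=cv2.inRange(h,(80,80,40),(100,255,255)); n,l,s,c=cv2.connectedComponentsWithStats(m)
u=np.array([-.3049,.9524,0]); v=np.array([.9524,.3049,0])
for i in range(1,n):
    if s[i,4]>80: p=onz(ci,*c[i],.045); d=p-o['tool_pos']; print(c[i],s[i],p,'tx,ty',d@u,d@v)
print(proj(ci,[*o['tool_pos'][:2],.045]))
I,ci=grab('scene','sc8.png'); h=cv2.cvtColor(I.copy(),cv2.COLOR_RGB2HSV); m=cv2.inRange(h,(130,80,40),(165,255,255)); m[:,450:]=0; m[:100]=0
n,l,s,c=cv2.connectedComponentsWithStats(m); i=1+np.argmax(s[1:,4]); print(c[i],s[i],onz(ci,*c[i],.05))
E
```

```text
time_s: 12.6
tool_pos: [0.4258, -0.0743, 0.0957]
tool_rot: [180.0, 0.0, 107.8]
force: [-0.4, 0.4, -0.2]
grip_width: 0.0785
grasp_force: 0.0
time_s: 12.98
tool_pos: [0.4285, -0.0741, 0.0961]
tool_rot: [179.9, -0.0, 107.8]
force: [0.2, 0.5, -0.0]
grip_width: 0.078
grasp_force: 0.0
[317.98706897 212.05344828] [ 299  194   39   37 1160] [ 0.42861589 -0.07469153  0.045     ] tx,ty -0.0007127326772511537 0.00010802661699313608
(np.float64(317.8536019446239), np.float64(211.20066509785306))
[438.65829146 110.72864322] [427 105  23  13 199] [1.132388   0.13898403 0.05      ]
```

```bash
python3 -m pendant '[{"tx":0,"ty":0,"tz":0.6,"spin":0,"claw":0.1},{"tx":0,"ty":0,"tz":0.6,"spin":0,"claw":0.1},{"tx":0,"ty":0,"tz":0.4,"spin":0,"claw":0.1},{"tx":0,"ty":0,"tz":0.19,"spin":0,"claw":0.1},{"tx":0,"ty":0,"tz":0,"spin":0,"claw":0.1},{"tx":0,"ty":0,"tz":0,"spin":0,"claw":1},{"tx":0,"ty":0,"tz":0,"spin":0,"claw":1},{"tx":0,"ty":0,"tz":0,"spin":0,"claw":1},{"tx":0,"ty":0,"tz":0,"spin":0,"claw":1},{"tx":0,"ty":0,"tz":0,"spin":0,"claw":1}]' 15
python3 - <<'E'
from h import *
I,ci=grab('scene','sc9.png'); h=cv2.cvtColor(I.copy(),cv2.COLOR_RGB2HSV); m=cv2.inRange(h,(125,60,30),(170,255,255))
n,l,s,c=cv2.connectedComponentsWithStats(m)
for i in range(1,n):
    if s[i,4]>20: print(c[i],s[i],onz(ci,*c[i],.05))
u=np.array([-.3049,.9524,0]); v=np.array([.9524,.3049,0]); o=env.get_obs()['tool_pos']; print('to cell0',-.1175-o@u,.5978-o@v)
E
```

```text
time_s: 14.32
tool_pos: [0.4276, -0.0745, 0.0068]
tool_rot: [180.0, 0.0, 107.8]
force: [-0.6, -0.9, 3.9]
grip_width: 0.0533
grasp_force: 15.0
[512.13833819  54.86355685] [ 427    0  167  128 6860] [1.66479516 0.22668071 0.05      ]
[562.68784029  68.15426497] [539  34  49  71 551] [1.69702386 0.04835364 0.05      ]
[370.95035461 219.46099291] [364 214  15  12 141] [ 0.6523463  -0.06661766  0.05      ]
to cell0 0.0838404114970911 0.21323323117301057
```

```bash
python3 -m pendant '[{"tx":0,"ty":0,"tz":-0.7,"spin":0,"claw":1},{"tx":0,"ty":0,"tz":-0.7,"spin":0,"claw":1},{"tx":0.335,"ty":0.85,"tz":0,"spin":0,"claw":1},{"tx":0.335,"ty":0.85,"tz":0,"spin":0,"claw":1},{"tx":0.335,"ty":0.85,"tz":0,"spin":0,"claw":1},{"tx":0.335,"ty":0.85,"tz":0,"spin":0,"claw":1},{"tx":0.335,"ty":0.85,"tz":0,"spin":0,"claw":1},{"tx":0,"ty":0,"tz":0,"spin":0,"claw":1},{"tx":0,"ty":0,"tz":0,"spin":0,"claw":1},{"tx":0,"ty":0,"tz":0,"spin":0,"claw":1}]'
python3 - <<'E'
from h import *
u=np.array([-.3049,.9524,0]); v=np.array([.9524,.3049,0]); ob=env.get_obs(); o=ob['tool_pos']; print(o,'to cell0',-.1175-o@u,.5978-o@v)
I,ci=grab('wrist','w10.png'); g=cv2.cvtColor(I.copy(),cv2.COLOR_RGB2HSV)
for r in (170,180,190,200):
    x=np.where((g[r,230:420,1]>60)&(g[r,230:420,0]>8)&(g[r,230:420,0]<35))[0]+230
    if len(x): a,b=onz(ci,x.min(),r,.018),onz(ci,x.max()+1,r,.018); m=(a+b)/2; print(r,x.min(),x.max(),m@v,m@u,np.linalg.norm(a-b))
c=I[:230,300:340,:].mean((1)).round(0); h=g[:230,300:340].mean(1).round(0)
for r in range(140,225,3): print(r,h[r],end=' ')
E
```

```text
time_s: 15.62
tool_pos: [0.6031, 0.0688, 0.076]
tool_rot: [-179.9, 0.1, 107.7]
force: [0.4, 0.1, -0.6]
grip_width: 0.0534
grasp_force: 15.0
[0.60312752 0.06880206 0.07603697] to cell0 0.0008665003851450886 0.002403598900621806
170 269 373 0.5980099994878162 -0.08611100611968166 0.08369119354616192
180 270 373 0.5984306681412218 -0.09419799979565018 0.08360653755951401
190 270 372 0.5980477382760546 -0.10242535472115287 0.08352122632572383
200 270 372 0.598066897300094 -0.11079664459473511 0.08425199295867151
140 [ 58.   5. 174.] 143 [ 56.   5. 174.] 146 [ 56.   6. 174.] 149 [ 56.   5. 174.] 152 [ 55.   5. 174.] 155 [ 40.   8. 157.] 158 [18. 81. 93.] 161 [ 18. 111. 152.] 164 [ 18. 113. 147.] 167 [ 18. 109. 130.] 170 [ 18. 114. 142.] 173 [ 18. 113. 142.] 176 [ 18. 115. 142.] 179 [ 18. 116. 141.] 182 [ 18. 116. 141.] 185 [ 18. 118. 141.] 188 [ 18. 118. 141.] 191 [ 18. 119. 141.] 194 [ 18. 116. 137.] 197 [ 21.  70. 108.] 200 [31. 33. 87.] 203 [36. 24. 83.] 206 [42. 22. 86.] 209 [24. 44. 93.] 212 [ 22.  47. 121.] 215 [ 22.  45. 145.] 218 [ 22.  45. 149.] 221 [ 22.  44. 153.] 224 [ 22.  44. 154.]
```

```bash
python3 -m pendant '[{"tx":0.04,"ty":0.05,"tz":0,"spin":0,"claw":1},{"tx":0,"ty":0,"tz":0.4,"spin":0,"claw":1},{"tx":0,"ty":0,"tz":0.4,"spin":0,"claw":1},{"tx":0,"ty":0,"tz":0.3,"spin":0,"claw":1},{"tx":0,"ty":0,"tz":0.12,"spin":0,"claw":1},{"tx":0,"ty":0,"tz":0.06,"spin":0,"claw":1},{"tx":0,"ty":0,"tz":0,"spin":0,"claw":1},{"tx":0,"ty":0,"tz":0,"spin":0,"claw":1}]'
```

```text
time_s: 16.68
tool_pos: [0.6063, 0.0731, 0.0129]
tool_rot: [179.9, 0.0, 107.8]
force: [0.2, 0.7, -0.7]
grip_width: 0.0531
grasp_force: 15.0
```

```bash
python3 -m pendant '[{"tx":0,"ty":0,"tz":0.03,"spin":0,"claw":1},{"tx":0,"ty":0,"tz":0,"spin":0,"claw":0.1},{"tx":0,"ty":0,"tz":0,"spin":0,"claw":0.1},{"tx":0,"ty":0,"tz":0,"spin":0,"claw":0.1},{"tx":0,"ty":0,"tz":-0.6,"spin":0,"claw":0.1},{"tx":0,"ty":0,"tz":-1,"spin":-1,"claw":0.1},{"tx":0,"ty":0,"tz":-1,"spin":-1,"claw":0.1},{"tx":0,"ty":0,"tz":-1,"spin":-1,"claw":0.1},{"tx":0,"ty":0,"tz":-1,"spin":-1,"claw":0.1},{"tx":0,"ty":0,"tz":0,"spin":-1,"claw":0.1}]'
python3 - <<'E'
from h import *
I,ci=load('top1.png'); P=[onz(ci,*p,.012) for p in ((265.1,180.8),(252.2,217.9),(224.4,209.6))]; print(P)
x=P[0]-P[1]; print(np.degrees(np.arctan2(x[1],x[0])),np.linalg.norm(x),np.linalg.norm(P[1]-P[2]),'foot centre',(P[0]+P[2])/2)
# reader top: crop (165,108)=rear top edge, display bottom etc
for n,p in (('top',(240.5,180)),('toplow',(236,189))): print(n,onz(ci,*p,.12))
I,ci=load('sc1.png'); print(onz(ci,240+175*70/400,140+50*70/400,.12))
E
```

```text
time_s: 17.92
tool_pos: [0.6081, 0.0739, 0.2459]
tool_rot: [179.6, 0.3, 127.9]
force: [-0.5, -0.2, -1.2]
grip_width: 0.0787
grasp_force: 0.0
[array([0.59519588, 0.15219338, 0.012     ]), array([0.49445828, 0.1837319 , 0.012     ]), array([0.51615799, 0.25829398, 0.012     ])]
-17.384082603997967 0.10555919315382763 0.07765552285605641 foot centre [0.55567694 0.20524368 0.012     ]
top [0.57588617 0.19743548 0.12      ]
toplow [0.55378126 0.20740178 0.12      ]
[0.57897026 0.21240037 0.12      ]
```

```bash
python3 -m pendant '[{"tx":0.86,"ty":0.31,"tz":0,"spin":0,"claw":0.1},{"tx":0.86,"ty":0.31,"tz":0,"spin":0,"claw":0.1},{"tx":0.86,"ty":0.31,"tz":0,"spin":0,"claw":0.1},{"tx":0,"ty":0,"tz":0,"spin":-1,"claw":0.1},{"tx":0,"ty":0,"tz":0,"spin":-1,"claw":0.1},{"tx":0,"ty":0,"tz":0,"spin":-1,"claw":0.1},{"tx":0,"ty":0,"tz":0,"spin":-1,"claw":0.1},{"tx":0,"ty":0,"tz":0,"spin":-1,"claw":0.1},{"tx":0,"ty":0,"tz":0,"spin":-1,"claw":0.1},{"tx":0,"ty":0,"tz":0,"spin":-1,"claw":0.1}]'
python3 -m pendant '[{"tx":0,"ty":0,"tz":0,"spin":-1,"claw":0.1},{"tx":0,"ty":0,"tz":0,"spin":-0.5,"claw":0.1},{"tx":0,"ty":0,"tz":0,"spin":0,"claw":0.1},{"tx":0,"ty":0,"tz":0,"spin":0,"claw":0.1}]'
python3 - <<'E'
from h import *
I,ci=grab('wrist','w11.png'); o=env.get_obs(); print(o['tool_pos'],o['tool_rot'],o['qpos'])
cv2.imwrite('pics/c11.png',cv2.resize(I[0:300,120:520],(800,600),interpolation=2)[:,:,::-1])
E
```

```text
time_s: 19.18
tool_pos: [0.5633, 0.2034, 0.2407]
tool_rot: [-180.0, -0.0, 155.9]
force: [0.7, -0.5, 0.4]
grip_width: 0.0785
grasp_force: 0.0
time_s: 19.68
tool_pos: [0.5634, 0.2034, 0.2408]
tool_rot: [-180.0, 0.0, 161.8]
force: [0.1, -0.1, -0.3]
grip_width: 0.0785
grasp_force: 0.0
[0.56343659 0.20343899 0.24084027] [-1.79993338e+02  7.86753162e-03  1.61766112e+02] [ 18.20905738  17.48918636 -49.91932058  86.88098143  13.44145284
  81.87610729  39.46239342]
```

View pics/c11.png

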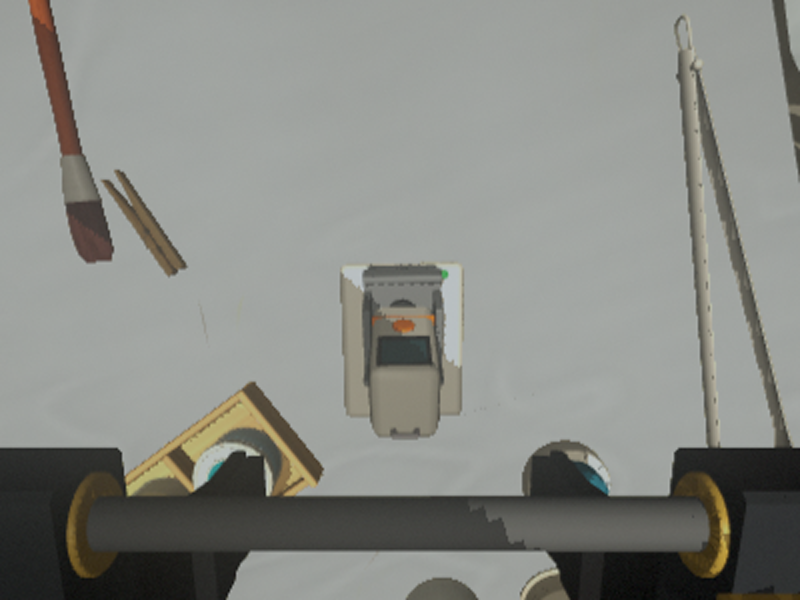

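The reader lies along the image axis, with its body columns at crop 372–440, front top edge at row ~367 and rear top edge at row ~430. The foot spans rows 265–415 and columns 343–463. I compute the grasp in tool axes.

```bash
python3 - <<'E'
from h import *
I,ci=load('w11.png'); o=env.get_obs(); M=R.from_euler('xyz',o['tool_rot'],degrees=True).as_matrix(); T=o['tool_pos']
f=lambda u,v,z: (M.T@(onz(ci,120+u/2,v/2,z)-T)*1000).round(1)
print('foot',f(343,265,.012),f(463,265,.012),f(346,415,.012),f(461,415,.012))
for h in (.010,.015,.02,.025): # reader-origin height
    print(h,'front top',f(405,367,h+.11*.94+.0075),'rear top',f(405,430,h+.11*.94-.0075),'bottom front',f(404,318,h+.034*.94+.0075))
print('width',f(372,400,.12),f(440,400,.12))
E
```

```text
foot [ 57.2 -36.4 228.8] [ 57.3  43.9 228.8] [-47.1 -36.6 228.9] [-47.1  45.5 228.8]
0.01 front top [  9.1   3.9 119.9] rear top [-29.1   4.2 134.9] bottom front [ 26.1   4.1 191.4]
0.015 front top [ 10.1   3.8 114.9] rear top [-27.6   4.1 129.9] bottom front [ 26.6   4.1 186.4]
0.02 front top [ 11.1   3.7 109.9] rear top [-26.    4.1 124.9] bottom front [ 27.2   4.  181.4]
0.025 front top [ 12.1   3.7 104.9] rear top [-24.5   4.  119.9] bottom front [ 27.7   3.9 176.4]
width [ -8.5 -13.2 120.8] [ -8.5  22.1 120.8]
```

```bash
python3 -m pendant '[{"tx":-0.02,"ty":0.084,"tz":0,"spin":0,"claw":0.1},{"tx":0,"ty":0,"tz":0.9,"spin":0,"claw":0.2},{"tx":0,"ty":0,"tz":0.9,"spin":0,"claw":0.3},{"tx":0,"ty":0,"tz":0.8,"spin":0,"claw":0.3},{"tx":0,"ty":0,"tz":0.5,"spin":0,"claw":0.3},{"tx":0,"ty":0,"tz":0.24,"spin":0,"claw":0.3},{"tx":0,"ty":0,"tz":0.1,"spin":0,"claw":0.3},{"tx":0,"ty":0,"tz":0,"spin":0,"claw":0.3}]' 10
python3 - <<'E'
from h import *
I,ci=grab('wrist','w12.png'); o=env.get_obs(); print(o['tool_pos'])
a=cv2.resize(I[100:340,180:460],(420,360),interpolation=2); S=grab('scene','sc12.png')[0]
cv2.imwrite('pics/c12.png',np.hstack([a,cv2.resize(S[110:230,210:336],(378,360),interpolation=2)])[:,:,::-1])
E
```

```text
time_s: 20.72
tool_pos: [0.5662, 0.2075, 0.0695]
tool_rot: [180.0, 0.1, 161.8]
force: [0.5, -0.4, 0.1]
grip_width: 0.0607
grasp_force: 0.0
[0.56636809 0.20748532 0.06980858]
```

View pics/c12.png

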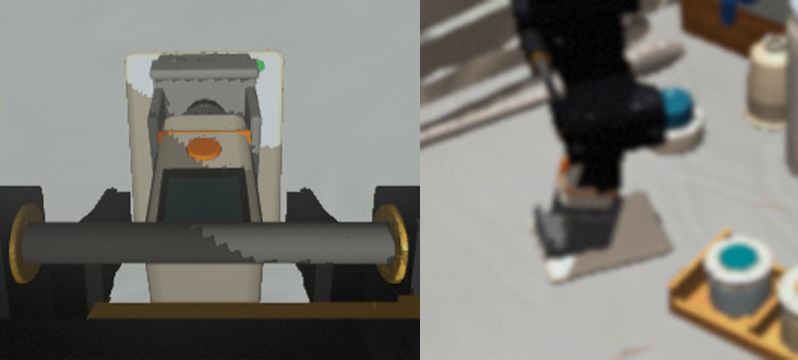

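The fingers sit on both sides of the body, and the scene view shows the cream pot standing in cell_0. I close and record where the orange band lies at the known 20° tilt, so later tilts can be computed.

```bash
python3 -m pendant '[{"tx":0,"ty":0,"tz":0,"spin":0,"claw":1},{"tx":0,"ty":0,"tz":0,"spin":0,"claw":1},{"tx":0,"ty":0,"tz":0,"spin":0,"claw":1},{"tx":0,"ty":0,"tz":0,"spin":0,"claw":1}]' 10
cat > tilt.py <<'E'
from h import *
import sys
def orange(f):
    I,ci=grab('wrist',f); o=env.get_obs(); M=R.from_euler('xyz',o['tool_rot'],degrees=True).as_matrix()
    h=cv2.cvtColor(I.copy(),cv2.COLOR_RGB2HSV); m=cv2.inRange(h,(6,140,80),(17,255,255)); m[:,:260]=0; m[:,380:]=0; m[250:]=0
    n,l,s,c=cv2.connectedComponentsWithStats(m)
    for i in range(1,n):
        if s[i,4]>25: print(c[i].round(1),s[i], np.round((M.T@ray(ci,*c[i])[1]),4))
    print(np.round(M.T@(ray(ci,0,0)[0]-o['tool_pos']),4),o['tool_pos'].round(4),o['grip_width'],o['grasp_force'],o['force'].round(2))
    g=I[60:250,300:340].mean((1,2)).round(0).astype(int); print(g.tolist())
orange(sys.argv[1])
E
python3 tilt.py w13.png
```

```text
time_s: 21.32
tool_pos: [0.5658, 0.207, 0.0689]
tool_rot: [-180.0, 0.0, 161.8]
force: [0.4, 0.0, 0.9]
grip_width: 0.0358
grasp_force: 9.9
[318.  189.2] [287 187  62  10 117] [-0.2119 -0.0018  0.978 ]
[317.7 199.8] [307 193  23  15 278] [-0.2467 -0.0028  0.9691]
[ 6.690e-02 -1.000e-04 -1.748e-01] [0.5657 0.207  0.0689] 0.036090460417225294 9.949301797896624 [ 0.47 -0.39  1.33]
[165, 165, 165, 165, 165, 165, 165, 165, 165, 165, 165, 165, 165, 165, 165, 165, 166, 166, 166, 166, 166, 166, 166, 166, 167, 167, 167, 167, 167, 167, 167, 167, 167, 167, 167, 167, 167, 167, 167, 167, 167, 167, 166, 166, 166, 166, 166, 166, 166, 166, 166, 166, 166, 166, 166, 166, 166, 166, 167, 167, 167, 167, 167, 167, 167, 167, 167, 168, 168, 168, 168, 167, 168, 165, 159, 157, 134, 92, 93, 93, 96, 93, 93, 94, 95, 95, 104, 126, 133, 132, 128, 123, 111, 99, 116, 125, 127, 127, 127, 126, 126, 126, 126, 126, 126, 126, 122, 110, 100, 97, 97, 95, 94, 94, 92, 85, 82, 110, 142, 140, 140, 140, 141, 141, 141, 141, 138, 126, 113, 136, 141, 138, 132, 123, 119, 113, 110, 109, 106, 104, 104, 106, 108, 110, 114, 118, 120, 123, 126, 126, 125, 122, 107, 46, 42, 41, 41, 40, 42, 46, 49, 48, 48, 48, 48, 48, 47, 47, 47, 47, 46, 46, 46, 46, 45, 45, 45, 45, 45, 44, 44, 44, 44, 44, 44, 43, 43, 42, 43, 49]
```

```bash
python3 -m pendant '[{"tx":0,"ty":0,"tz":-0.3,"spin":0,"claw":1},{"tx":0,"ty":0,"tz":-0.5,"spin":0,"claw":1},{"tx":0,"ty":0,"tz":-0.5,"spin":0,"claw":1},{"tx":0,"ty":0,"tz":-0.5,"spin":0,"claw":1},{"tx":0,"ty":0,"tz":0,"spin":0,"claw":1},{"tx":0,"ty":0,"tz":0,"spin":0,"claw":1}]' 8
python3 tilt.py w14.png
```

```text
time_s: 22.12
tool_pos: [0.5652, 0.2068, 0.1581]
tool_rot: [-179.9, -0.0, 161.8]
force: [-0.5, -1.1, -2.4]
grip_width: 0.0359
grasp_force: 8.0
[290.5 190.1] [288 188   9   8  28] [-0.2156 -0.0949  0.9771]
[336.1 189. ] [311 188  39   8  63] [-0.2118  0.0602  0.978 ]
[318.1 199.7] [307 193  23  15 266] [-0.247  -0.0012  0.969 ]
[ 0.0669 -0.     -0.1752] [0.565  0.2066 0.1576] 0.03604614724183809 7.968680735793896 [-0.37  0.32 -1.93]
[169, 169, 169, 169, 169, 170, 170, 170, 170, 170, 170, 170, 170, 170, 170, 170, 170, 170, 170, 170, 170, 170, 170, 170, 170, 170, 170, 170, 170, 170, 170, 170, 170, 170, 171, 170, 171, 171, 171, 171, 172, 171, 171, 171, 171, 171, 171, 171, 171, 171, 171, 171, 171, 170, 171, 171, 171, 171, 171, 171, 171, 171, 171, 171, 172, 172, 172, 172, 172, 172, 172, 170, 166, 149, 102, 98, 97, 97, 98, 99, 109, 131, 137, 134, 122, 105, 118, 130, 132, 131, 129, 129, 129, 128, 128, 128, 127, 127, 126, 125, 124, 122, 122, 120, 118, 116, 111, 98, 85, 79, 80, 82, 82, 82, 83, 81, 81, 111, 145, 141, 141, 139, 137, 137, 138, 137, 135, 123, 110, 129, 130, 128, 122, 112, 110, 108, 106, 104, 103, 101, 101, 101, 101, 100, 100, 102, 103, 106, 109, 109, 108, 105, 92, 47, 45, 44, 44, 43, 45, 50, 52, 51, 51, 51, 50, 50, 50, 50, 49, 49, 49, 49, 48, 48, 48, 48, 47, 47, 47, 47, 47, 46, 46, 46, 46, 45, 45, 45, 44, 46]
```

```bash
python3 -m pendant '[{"tx":0,"ty":0,"tz":0,"spin":0,"claw":1},{"tx":0,"ty":0,"tz":0,"spin":0,"claw":1},{"tx":0,"ty":0,"tz":0,"spin":0,"claw":1}]' 3
python3 tilt.py w15.png
```

```text
time_s: 22.55
tool_pos: [0.5655, 0.2071, 0.1585]
tool_rot: [-180.0, -0.0, 161.8]
force: [-0.2, 0.4, -1.4]
grip_width: 0.0361
grasp_force: 3.0
[290.8 190.1] [288 188   9   8  29] [-0.2144 -0.0946  0.9774]
[336.1 189. ] [311 188  39   8  63] [-0.2108  0.0598  0.9783]
[318.1 199.7] [307 193  23  15 265] [-0.246  -0.0016  0.9693]
[ 0.067  -0.0002 -0.1747] [0.5656 0.2071 0.1586] 0.03636597395371786 2.9868500345764915 [ 0.38  0.17 -1.53]
[169, 169, 169, 169, 169, 170, 170, 170, 170, 170, 170, 170, 170, 170, 170, 170, 170, 170, 170, 170, 170, 170, 170, 170, 170, 170, 170, 170, 170, 170, 170, 170, 170, 171, 171, 171, 171, 171, 171, 171, 172, 172, 171, 171, 171, 171, 171, 171, 171, 171, 171, 171, 171, 171, 171, 171, 171, 171, 171, 171, 171, 171, 171, 172, 172, 172, 172, 172, 172, 172, 172, 169, 161, 148, 98, 99, 100, 97, 98, 99, 112, 137, 137, 132, 119, 102, 123, 132, 132, 131, 129, 129, 128, 128, 128, 128, 127, 127, 126, 125, 123, 123, 121, 120, 118, 116, 111, 96, 83, 79, 80, 82, 82, 83, 82, 81, 81, 112, 146, 141, 141, 141, 141, 141, 140, 138, 135, 122, 110, 129, 130, 126, 121, 115, 111, 107, 106, 104, 104, 101, 101, 101, 102, 102, 103, 107, 108, 108, 110, 108, 105, 105, 91, 47, 45, 44, 44, 44, 46, 50, 52, 51, 51, 51, 50, 50, 50, 49, 50, 49, 49, 49, 48, 48, 48, 47, 47, 47, 47, 47, 47, 46, 46, 46, 46, 45, 45, 44, 44, 46]
```

At 3 N it is still held and does not swing. I will pivot it upright by standing the nose on clear table in front of the cradle and moving the tool over it.

```bash
python3 -m pendant '[{"tx":0.6,"ty":0,"tz":0,"spin":0,"claw":1},{"tx":0.6,"ty":0,"tz":0,"spin":0,"claw":1},{"tx":0.6,"ty":0,"tz":0,"spin":0,"claw":1},{"tx":0.6,"ty":0,"tz":0.4,"spin":0,"claw":1},{"tx":0,"ty":0,"tz":0.6,"spin":0,"claw":1},{"tx":0,"ty":0,"tz":0.6,"spin":0,"claw":1},{"tx":0,"ty":0,"tz":0.2,"spin":0,"claw":1},{"tx":0,"ty":0,"tz":0,"spin":0,"claw":1},{"tx":0,"ty":0,"tz":0,"spin":0,"claw":1}]' 8
python3 -m pendant '[{"tx":0,"ty":0,"tz":0.08,"spin":0,"claw":1},{"tx":0,"ty":0,"tz":0,"spin":0,"claw":1}]' 8
```

```text
time_s: 23.72
tool_pos: [0.4526, 0.2452, 0.07]
tool_rot: [179.9, 0.1, 161.8]
force: [0.5, 0.5, -0.8]
grip_width: 0.036
grasp_force: 8.0
time_s: 23.98
tool_pos: [0.4518, 0.2446, 0.065]
tool_rot: [-180.0, 0.0, 161.8]
force: [-0.3, -0.2, -1.6]
grip_width: 0.036
grasp_force: 8.0
```

```bash
python3 -m pendant '[{"tx":0,"ty":0,"tz":0.08,"spin":0,"claw":1},{"tx":0,"ty":0,"tz":0,"spin":0,"claw":1}]' 8
```

```text
time_s: 24.22
tool_pos: [0.4514, 0.2444, 0.0605]
tool_rot: [-180.0, -0.0, 161.8]
force: [-0.0, -1.3, -1.9]
grip_width: 0.0357
grasp_force: 8.0
```

```bash
python3 -m pendant '[{"tx":0,"ty":0,"tz":0.08,"spin":0,"claw":1},{"tx":0,"ty":0,"tz":0,"spin":0,"claw":1}]' 8;  python3 -m pendant '[{"tx":0,"ty":0,"tz":0.06,"spin":0,"claw":1},{"tx":0,"ty":0,"tz":0,"spin":0,"claw":1}]' 8
```

```text
time_s: 24.48
tool_pos: [0.4514, 0.2444, 0.0564]
tool_rot: [-180.0, -0.0, 161.8]
force: [0.3, -0.5, -1.3]
grip_width: 0.0361
grasp_force: 8.0
time_s: 24.72
tool_pos: [0.4515, 0.2445, 0.0535]
tool_rot: [-180.0, -0.0, 161.8]
force: [-0.1, -0.2, -2.3]
grip_width: 0.036
grasp_force: 8.0
```

```bash
python3 -m pendant '[{"tx":0,"ty":0,"tz":0.06,"spin":0,"claw":1},{"tx":0,"ty":0,"tz":0,"spin":0,"claw":1}]' 8;  python3 -m pendant '[{"tx":0,"ty":0,"tz":0.06,"spin":0,"claw":1},{"tx":0,"ty":0,"tz":0,"spin":0,"claw":1}]' 8
```

```text
time_s: 24.98
tool_pos: [0.452, 0.2447, 0.051]
tool_rot: [180.0, 0.0, 161.8]
force: [-0.4, -0.3, -0.5]
grip_width: 0.036
grasp_force: 8.0
time_s: 25.22
tool_pos: [0.4516, 0.2448, 0.0479]
tool_rot: [-180.0, -0.0, 161.8]
force: [-2.0, 0.9, 2.8]
grip_width: 0.0361
grasp_force: 8.0
```

Contact at TCP z ≈ 0.0505. I loosen the grip to 3 N and swing the tool over the nose.

```bash
python3 -m pendant '[{"tx":0,"ty":0,"tz":0,"spin":0,"claw":1},{"tx":0.1,"ty":0,"tz":0,"spin":0,"claw":1},{"tx":0.1,"ty":0,"tz":-0.02,"spin":0,"claw":1},{"tx":0.1,"ty":0,"tz":-0.02,"spin":0,"claw":1},{"tx":0,"ty":0,"tz":0,"spin":0,"claw":1}]' 3
python3 tilt.py w16.png | grep -v '^\[[0-9]*,'
```

```text
time_s: 25.85
tool_pos: [0.4366, 0.2497, 0.0498]
tool_rot: [-180.0, -0.0, 161.8]
force: [-0.9, 0.3, 1.4]
grip_width: 0.0363
grasp_force: 3.0
[345.1 199.4] [340 197   9   9  36] [-0.2454  0.0904  0.9694]
[318.4 205.9] [308 200  22  13 212] [-2.670e-01 -3.000e-04  9.639e-01]
[ 6.720e-02 -1.000e-04 -1.748e-01] [0.4368 0.2496 0.0498] 0.03587659442819615 3.000028208934964 [0.32 0.42 1.11]
```

```bash
python3 -m pendant '[{"tx":0.1,"ty":0,"tz":0,"spin":0,"claw":1},{"tx":0.1,"ty":0,"tz":0,"spin":0,"claw":1},{"tx":0.07,"ty":0,"tz":0,"spin":0,"claw":1},{"tx":0,"ty":0,"tz":0.02,"spin":0,"claw":1},{"tx":0,"ty":0,"tz":0,"spin":0,"claw":1}]' 3
python3 tilt.py w17.png
```

```text
time_s: 26.52
tool_pos: [0.4241, 0.2537, 0.0486]
tool_rot: [-180.0, -0.0, 161.8]
force: [-0.8, 1.2, 1.7]
grip_width: 0.0361
grasp_force: 3.0
[344.8 207.4] [339 205  10   8  38] [-0.2716  0.0895  0.9627]
[318.8 211.8] [309 208  21   8 114] [-0.2861  0.001   0.959 ]
[ 0.067  -0.0002 -0.1748] [0.4243 0.2537 0.0487] 0.03611545060689386 2.9999583949393127 [-0.81  1.07  1.7 ]
[159, 159, 159, 159, 159, 159, 159, 160, 160, 160, 160, 160, 160, 160, 160, 159, 159, 160, 159, 159, 159, 159, 159, 159, 159, 159, 159, 159, 159, 159, 159, 159, 159, 159, 159, 159, 159, 160, 160, 160, 160, 160, 160, 160, 160, 160, 160, 160, 160, 161, 161, 161, 161, 161, 161, 161, 161, 161, 161, 161, 161, 161, 161, 161, 161, 161, 161, 161, 161, 161, 161, 161, 161, 161, 161, 161, 161, 161, 161, 161, 161, 161, 161, 161, 161, 161, 161, 161, 161, 161, 161, 161, 161, 161, 161, 161, 161, 161, 161, 161, 161, 161, 161, 161, 161, 161, 161, 161, 161, 161, 161, 161, 161, 161, 160, 160, 160, 160, 160, 160, 160, 160, 160, 160, 160, 160, 160, 160, 160, 160, 160, 160, 160, 160, 160, 160, 160, 160, 160, 148, 103, 97, 97, 95, 89, 83, 91, 83, 81, 79, 76, 77, 81, 84, 84, 84, 83, 80, 65, 45, 45, 47, 49, 48, 48, 48, 47, 47, 47, 46, 46, 46, 46, 45, 45, 44, 44, 44, 48, 51, 40, 39, 48, 68, 86, 90, 95, 89, 54, 51]
```

```bash
python3 -m pendant '[{"tx":0,"ty":0,"tz":0.05,"spin":0,"claw":1},{"tx":0,"ty":0,"tz":0,"spin":0,"claw":1},{"tx":0,"ty":0,"tz":0,"spin":0,"claw":1}]' 3
python3 -m pendant '[{"tx":0,"ty":0,"tz":0,"spin":0,"claw":1},{"tx":0,"ty":0,"tz":0,"spin":0,"claw":1}]' 15
python3 tilt.py w18.png | cut -c1-120
python3 - <<'E'
from h import *
I,ci=load('w18.png'); print(I[190:215,300:340].mean((1,2)).round(0))
E
```

```text
time_s: 26.95
tool_pos: [0.4246, 0.2536, 0.0463]
tool_rot: [180.0, -0.0, 161.8]
force: [-1.6, 0.6, 2.8]
grip_width: 0.0361
grasp_force: 3.0
time_s: 27.2
tool_pos: [0.4247, 0.2536, 0.0464]
tool_rot: [180.0, 0.0, 161.8]
force: [-1.3, -0.0, 1.7]
grip_width: 0.036
grasp_force: 15.0
[343.3 206.9] [331 205  18   9  45] [-0.2701  0.0842  0.9631]
[318.9 211.2] [309 207  21   9 127] [-0.2842  0.0011  0.9595]
[ 0.0669 -0.0002 -0.1748] [0.4247 0.2536 0.0464] 0.036318412868329854 14.99998937069904 [-0.78  0.83  2.11]
[159, 159, 159, 159, 159, 160, 160, 160, 160, 160, 160, 160, 160, 160, 160, 160, 159, 159, 159, 159, 159, 159, 159, 159,
[160. 160. 160. 160. 160. 160. 160. 160. 160. 147.  99.  97.  97.  96.
  97.  94.  89.  84.  82.  79.  78.  78.  82.  84.  84.]
```

The nose now stands flat on the table, with a net push of about 4 N and a computed tilt within about 1°. I grip at 15 N, lift, and carry over the black pot.

```bash
python3 -m pendant '[{"tx":0,"ty":0,"tz":-0.4,"spin":0,"claw":1},{"tx":0,"ty":0,"tz":-0.8,"spin":0,"claw":1},{"tx":0,"ty":0,"tz":-0.8,"spin":0,"claw":1},{"tx":-0.4,"ty":-0.3,"tz":0,"spin":0,"claw":1},{"tx":-0.78,"ty":-0.59,"tz":0,"spin":0,"claw":1},{"tx":-0.78,"ty":-0.59,"tz":0,"spin":0,"claw":1},{"tx":-0.78,"ty":-0.59,"tz":0,"spin":0,"claw":1},{"tx":-0.78,"ty":-0.59,"tz":0,"spin":0,"claw":1},{"tx":-0.78,"ty":-0.59,"tz":0,"spin":0,"claw":1},{"tx":-0.78,"ty":-0.59,"tz":0,"spin":0,"claw":1}]' 15
python3 -m pendant '[{"tx":-0.78,"ty":-0.59,"tz":0,"spin":0,"claw":1},{"tx":-0.4,"ty":-0.28,"tz":0,"spin":0,"claw":1},{"tx":0,"ty":0,"tz":0,"spin":0,"claw":1},{"tx":0,"ty":0,"tz":0,"spin":0,"claw":1},{"tx":0,"ty":0,"tz":0,"spin":0,"claw":1},{"tx":0,"ty":0,"tz":0,"spin":0,"claw":1}]'
python3 tilt.py w19.png | cut -c1-100
python3 - <<'E'
from h import *
I,ci=load('w19.png'); print(I[190:215,300:340].mean((1,2)).round(0))
S,cs=grab('scene','sc19.png'); o=env.get_obs(); print('scenecam',ray(cs,320,200)[0])
M=R.from_euler('xyz',o['tool_rot'],degrees=True).as_matrix(); T=o['tool_pos']
N=T-.003*M[:,0]; N[2]=T[2]+.033-.0852
print('nose pred',N,[np.round(proj(cs,N+[0,0,z]),1) for z in (0,.007,.013,.034,.06)],'dot',proj(cs,[.6515,-.0684,.05]))
h=cv2.cvtColor(S.copy(),cv2.COLOR_RGB2HSV); c,r=map(int,proj(cs,N))
for y in range(r-26,r+30,2): print(y,' '.join('%3d'%v for v in S[y,c-20:c+22].mean(1)))
m=cv2.inRange(h,(125,60,30),(170,255,255)); m[:190]=0; m[250:]=0; n,l,s,cc=cv2.connectedComponentsWithStats(m); print([(cc[i].round(2),s[i]) for i in range(1,n) if s[i,4]>20])
E
```

```text
time_s: 28.5
tool_pos: [0.6065, -0.0101, 0.1473]
tool_rot: [-180.0, 0.0, 161.8]
force: [0.6, 0.2, -1.4]
grip_width: 0.0359
grasp_force: 15.0
time_s: 29.25
tool_pos: [0.6481, -0.0669, 0.1467]
tool_rot: [-180.0, 0.0, 161.9]
force: [-0.5, -0.8, -1.6]
grip_width: 0.036
grasp_force: 15.0
[291.4 207.4] [289 205   9   9  36] [-0.2717 -0.0921  0.9627]
[318.6 210.3] [308 205  22  11 190] [-2.813e-01  3.000e-04  9.602e-01]
[345.3 207.3] [339 205  10  10  39] [-0.2715  0.0911  0.9627]
[ 6.710e-02  1.000e-04 -1.749e-01] [ 0.6481 -0.0672  0.1466] 0.03585201469653501 14.999952155048959 
[170, 170, 170, 170, 170, 170, 170, 170, 170, 170, 170, 170, 170, 170, 170, 170, 170, 170, 170, 170,
[84. 85. 86. 86. 86. 88. 87. 87. 87. 87. 85. 86. 86. 86. 84. 78. 79. 74.
 72. 71. 71. 73. 79. 84. 84.]
scenecam [ 0.19849224 -0.4755969   0.66918325]
nose pred [ 0.65102109 -0.0683384   0.09436001] [array([372.6, 205.6]), array([372.9, 203.2]), array([373.1, 201.1]), array([373.9, 193.7]), array([374.9, 184.1])] dot (np.float64(371.2328005362849), np.float64(220.08367048903494))
179 185 183 184 183 182 184 183 185 1
[... 4153 characters left out ...]
7  20  21  23  22  23  23  22  22  17  19  17  18  20  26  44  62  73  74  67  67  72  82  86  80  65  78 127
229  55  55  60  70  79  84  82  79  74  65  54  39  30  23  15  15  13  17  16  15  18  14  16  15  18  24  32  42  53  73  89  95  91  90  89  87  84  75  60  58  82 129
231  58  68  80  88  88  87  80  78  79  83  86  88  82  67  56  51  48  42  33  32  34  41  54  63  70  71  72  76  81  83  90  88  90  91  88  81  67  56  58  71 104 147
233  77  86  94  93  91  88  85  77  76  83  88  92  93  92  94  95  95  92  85  82  84  90  94  98  96  92  85  82  77  82  87  89  90  84  74  61  54  58  80 122 161 180
[(array([370.81, 219.68]), array([363, 214,  17,  13, 148], dtype=int32))]
```

The scene view shows the collar at about (371.5, 204), within about 2 mm of where it should be above the dot at (370.8, 219.7). I descend.

```bash
python3 -m pendant '[{"tx":-0.013,"ty":-0.006,"tz":0.2,"spin":0,"claw":1},{"tx":0,"ty":0,"tz":0.3,"spin":0,"claw":1},{"tx":0,"ty":0,"tz":0.22,"spin":0,"claw":1},{"tx":0,"ty":0,"tz":0.1,"spin":0,"claw":1},{"tx":0,"ty":0,"tz":0,"spin":0,"claw":1},{"tx":0,"ty":0,"tz":0,"spin":0,"claw":1}]' 15
python3 -m pendant '[{"tx":0,"ty":0,"tz":0.06,"spin":0,"claw":1},{"tx":0,"ty":0,"tz":0,"spin":0,"claw":1}]' 15
python3 - <<'E'
from h import *
import time
print(env.get_obs()['tool_pos'],env.get_obs()['force'])
S,cs=grab('scene','sc20.png')
for y in range(204,232,1): print(y,' '.join('%3d'%v for v in S[y,357:390].mean(1)))
E
```

```text
time_s: 30.1
tool_pos: [0.6493, -0.0684, 0.1058]
tool_rot: [180.0, 0.0, 161.8]
force: [0.5, 0.1, -1.7]
grip_width: 0.0359
grasp_force: 15.0
time_s: 30.35
tool_pos: [0.6488, -0.0685, 0.1023]
tool_rot: [-180.0, -0.0, 161.8]
force: [-0.1, -0.2, -2.5]
grip_width: 0.036
grasp_force: 15.0
[ 0.64884863 -0.06851728  0.10229917] [-0.11372572 -0.20599672 -2.47940098]
204 181 182 175 149 101  68  62  64  69  71  77  85  87  72  46  19   5   6   3   6   9   7   8   2   8  10  24  47  87 129 157 166 174
205 180 179 175 150 106  71  66  65  70  72  81  87  85  68  39  14   8   2   7   1   7  11   9  14  20  27  46  74 116 156 176 184 184
206 180 179 176 158 122  88  69  64  67  71  81  87  87  69  39  15  11   9   7   8  16  22  26  37  44  52  69 102 138 164 179 184 183
207 182 181 181 171 148 114  78  67  66  73  81  88  83  69  45  31  24  22  25  28  40  46  51  60  68  78  90 126 160 177 181 184 184
208 184 182 183 181 171 145 102  73  65  69  81  86  85  74  61  56  53  46  46  53  66  71  73  77  84  90 102 137 171 181 183 182 182
209 177 180 181 183 179 162 126  85  67  69  76  85  86  82 
[... 2367 characters left out ...]
  67  68  74  86  93
227  71  78  67  46  28  17  15  14  18  18  19  21  23  21  25  24  24  18  17  18  18  18  18  27  44  62  73  73  70  66  74  83  90
228  80  83  73  61  46  34  21  16  15  16  14  18  20  20  19  20  17  16  20  22  18  17  24  35  61  83  85  83  77  76  80  86  83
229  85  81  78  73  66  54  37  28  21  14  13  13  16  15  16  16  18  18  18  20  22  30  42  55  75  88  94  92  89  87  88  84  72
230  85  82  78  78  79  73  67  57  45  27  26  22  18  17  16  18  19  24  31  37  44  54  63  72  83  91  94  93  94  95  90  78  63
231  88  82  78  78  83  87  87  82  69  56  50  50  39  31  33  35  43  52  61  70  72  72  77  80  84  88  89  89  91  91  81  67  58
```

In image terms the collar is centred on the dot to about 1 mm: bottom edge at row ~222.5 against the dot's lower edge at ~225, columns ~370.2 against 370.75. I press down with a soft grip so the nose settles flat.

```bash
python3 -m pendant '[{"tx":-0.013,"ty":-0.006,"tz":0.05,"spin":0,"claw":1},{"tx":0,"ty":0,"tz":0,"spin":0,"claw":1},{"tx":0,"ty":0,"tz":0,"spin":0,"claw":1}]' 4
python3 -m pendant '[{"tx":0,"ty":0,"tz":0.05,"spin":0,"claw":1},{"tx":0,"ty":0,"tz":0,"spin":0,"claw":1},{"tx":0,"ty":0,"tz":0,"spin":0,"claw":1}]' 4
```

```text
time_s: 30.78
tool_pos: [0.6497, -0.0688, 0.1002]
tool_rot: [180.0, 0.0, 161.8]
force: [-1.0, 0.8, 0.8]
grip_width: 0.0355
grasp_force: 4.0
time_s: 31.15
tool_pos: [0.6496, -0.0689, 0.0976]
tool_rot: [180.0, 0.0, 161.8]
force: [-1.3, 0.4, 2.3]
grip_width: 0.0358
grasp_force: 4.0
```

```bash
python3 -m pendant '[{"tx":0,"ty":0,"tz":0.04,"spin":0,"claw":1},{"tx":0,"ty":0,"tz":0,"spin":0,"claw":1},{"tx":0,"ty":0,"tz":0,"spin":0,"claw":1}]' 4
python3 - <<'E'
from h import *
F=[];Z=[]
for i in range(8): o=env.get_obs();F.append(o['force']);Z.append(o['tool_pos']);S=cams.read_camera('scene')
print(np.mean(F,0),np.std(F,0),np.mean(Z,0))
E
python3 tilt.py w21.png | cut -c1-100
python3 - <<'E'
from h import *
I,ci=load('w21.png'); print(I[186:215,300:340].mean((1,2)).round(0))
S,cs=grab('scene','sc21.png')
for y in range(208,230): print(y,' '.join('%3d'%v for v in S[y,357:388].mean(1)))
E
```

```text
time_s: 31.52
tool_pos: [0.6495, -0.0688, 0.0955]
tool_rot: [180.0, 0.0, 161.8]
force: [0.2, 0.4, 3.2]
grip_width: 0.036
grasp_force: 4.0
[-0.82600822  0.63215017  2.75291654] [0.65783237 0.52188928 0.50567939] [ 0.64950221 -0.0688494   0.09543245]
[291.6 207.3] [289 205  10   9  37] [-0.2714 -0.0916  0.9628]
[318.5 210.2] [308 205  22  11 195] [-0.2809  0.      0.9603]
[345.4 207.3] [339 204  10  11  42] [-0.2713  0.0913  0.9628]
[ 0.0669 -0.0002 -0.1748] [ 0.6495 -0.0689  0.0954] 0.03582379011158576 4.0001416652376065 [-1.38  0
[171, 171, 171, 171, 171, 171, 171, 171, 171, 171, 170, 171, 171, 171, 171, 172, 172, 172, 173, 173,
[52. 52. 52. 52. 51. 52. 51. 59. 76. 87. 84. 83. 84. 86. 85. 86. 86. 86.
 84. 78. 78. 73. 71. 70. 70. 72. 78. 83. 84.]
208 182 183 179 160 124  86  67  62  67  72  79  84  84  70  41  14   7   5   6  11  10  13  18  22  30  42  56  79 117 156 177
209 180 180 180 173 153 116  80  63  65  71  81  87  84  71  43  27  18  13  16  20  26  35  45  48  54  67  81 107 143 172 180
210 154 163 169 174 170 137  95  65  65  72  81  87  87  76  62  50  43  38  37  43  52 
[... 1771 characters left out ...]
  59  59  62  60  53  36  23  21  22  38  58  76  90 104 122
225  56  50  40  24  17  18  17  22  30  42  50  58  63  65  66  64  61  56  52  45  34  22  18  17  23  38  56  66  70  80  88
226  65  64  52  33  20  16  14  16  20  24  33  37  43  43  44  44  41  37  33  27  20  18  17  20  31  49  63  65  67  68  71
227  74  76  66  47  30  17  15  17  17  18  19  20  24  22  25  24  22  19  18  19  19  19  17  27  43  64  73  72  70  69  72
228  80  82  71  62  47  33  22  14  14  13  14  14  17  17  17  18  17  18  16  14  17  18  20  39  61  79  88  85  77  76  80
229  83  81  77  74  66  55  41  30  21  17  15  15  16  17  16  14  15  20  19  20  22  26  34  55  75  90  94  94  90  86  87
```

Net push is about 4.4 N and the collar is centred on the dot. A lateral force of about 1 N along tool +x suggests the nose is still rolling off a slight tilt. I ease the tool over it and check.

```bash
cat > avg.py <<'E'
from h import *
F=[];Z=[];W=[]
for i in range(8): o=env.get_obs();F.append(o['force']);Z.append(o['tool_pos']);W.append(o['wrist_torque']);S=cams.read_camera('wrist')
M=R.from_euler('xyz',o['tool_rot'],degrees=True).as_matrix()
print('F tool',(M.T@np.mean(F,0)).round(2),'net z',np.mean(F,0)[2]+1.67,'T',(M.T@np.mean(W,0)).round(3),np.mean(Z,0).round(4))
g=S[186:202,300:340].mean((1,2)); print(g[5:11].round(0)); h=cv2.cvtColor(S.copy(),cv2.COLOR_RGB2HSV); m=cv2.inRange(h,(6,140,80),(17,255,255)); m[:,:260]=0; m[:,380:]=0; m[250:]=0; y,x=np.nonzero(m); print('orange',y.mean(),len(y))
E
python3 avg.py; python3 -m pendant '[{"tx":0.02,"ty":0,"tz":0,"spin":0,"claw":1},{"tx":0,"ty":0,"tz":0,"spin":0,"claw":1},{"tx":0,"ty":0,"tz":0,"spin":0,"claw":1}]' 3 | head -2; python3 avg.py
```

```text
F tool [ 0.94  0.79 -2.86] net z 4.534882616840721 T [-0.339  0.082  0.001] [ 0.6495 -0.0689  0.0954]
[51. 52. 59. 76. 86. 84.]
orange 209.43173431734317 271
time_s: 32.8
tool_pos: [0.6487, -0.0686, 0.0955]
F tool [ 0.06  1.12 -2.33] net z 3.998502480283601 T [-0.464 -0.172  0.013] [ 0.6486 -0.0686  0.0954]
[51. 51. 51. 56. 70. 85.]
orange 209.9189189189189 259
```

The lateral force along tool x has dropped to about 0. I add a touch of depth, firm the grip and take a longer average.

```bash
python3 -m pendant '[{"tx":0,"ty":0,"tz":0.008,"spin":0,"claw":1},{"tx":0,"ty":0,"tz":0,"spin":0,"claw":1},{"tx":0,"ty":0,"tz":0,"spin":0,"claw":1}]' 3 | head -2; python3 -m pendant '[{"tx":0,"ty":0,"tz":0,"spin":0,"claw":1},{"tx":0,"ty":0,"tz":0,"spin":0,"claw":1}]' 8; sed -i 's/range(8)/range(24)/' avg.py; python3 avg.py
python3 - <<'E'
from h import *
S,cs=grab('scene','sc22.png')
for y in range(213,228): print(y,' '.join('%3d'%v for v in S[y,360:384].mean(1)))
h=cv2.cvtColor(S.copy(),cv2.COLOR_RGB2HSV); m=cv2.inRange(h,(80,80,40),(100,255,255)); m[:220]=0; m[:190]=0; n,l,s,c=cv2.connectedComponentsWithStats(m); 
for win,lo,hi in (((300,180,345,215),(80,80,40),(100,255,255)),((325,190,365,220),(18,150,80),(30,255,255))):
    x0,y0,x1,y1=win; q=cv2.inRange(h[y0:y1,x0:x1],lo,hi); yy,xx=np.nonzero(q); print(len(yy), xx.mean()+x0 if len(xx) else None, yy.mean()+y0 if len(yy) else None, onz(cs,xx.mean()+x0,yy.mean()+y0,.05) if len(xx) else None)
E
```

```text
time_s: 33.58
tool_pos: [0.6485, -0.0686, 0.0949]
time_s: 33.83
tool_pos: [0.6485, -0.0685, 0.0949]
tool_rot: [180.0, -0.0, 161.8]
force: [0.5, 1.8, 3.2]
grip_width: 0.0359
grasp_force: 8.0
F tool [ 0.13  1.69 -2.99] net z 4.660796151654999 T [-0.589 -0.123 -0.02 ] [ 0.6485 -0.0686  0.0949]
[51. 51. 52. 54. 67. 83.]
orange 209.98443579766536 257
213  84  95  95  81  66  67  73  79  79  81  83  88  90  86  89  92  93  91  92  96  99 101 119 146
214  71  72  69  53  53  66  76  85  88  87  89  92  92  92  91  91  90  86  88 101 118 131 150 170
215  64  55  41  32  43  57  75  85  91  89  90  90  90  84  82  77  75  70  71  99 137 162 173 181
216  55  36  27  29  42  55  69  79  86  86  83  80  76  70  64  59  53  48  45  72 117 155 175 183
217  41  26  29  46  55  53  53  63  71  68  63  57  54  51  45  43  39  36  33  38  72 120 156 178
218  33  22  34  54  63  51  45  46  48  48  46  42  40  39  39  38  38  42  42  31  37  81 133 170
219  24  22  38  56  61  53  38  37  39  37  39  39  39  42  41  38  41  51  54  42  29  57 117 163
220  21  23  38  55  60  54  45  39  36  38  36  40 
[... 196 characters left out ...]
 27  30  33  42  48  57  67  65  42  22  25  50  92
223  17  15  18  32  55  68  67  58  48  40  38  36  42  44  51  58  64  65  53  34  19  18  40  67
224  15  16  16  22  37  52  58  61  61  61  58  59  60  57  59  63  61  52  37  21  18  25  36  57
225  23  16  18  15  22  30  42  51  57  63  64  64  65  61  58  53  45  31  23  19  21  25  36  58
226  33  22  15  15  17  19  25  31  36  42  46  45  43  43  34  31  27  20  19  17  20  31  46  63
227  49  30  17  15  13  16  18  20  17  20  23  24  26  19  19  19  19  15  16  18  28  44  65  73
81 315.6296296296296 195.30864197530863 [0.60651843 0.07354508 0.05      ]
91 341.7692307692308 205.4945054945055 [0.63159342 0.0080273  0.05      ]
```

```bash
python3 -m pendant '[{"tx":0,"ty":0.012,"tz":-0.009,"spin":0,"claw":1},{"tx":0,"ty":0,"tz":0,"spin":0,"claw":1},{"tx":0,"ty":0,"tz":0,"spin":0,"claw":1}]' 8; python3 avg.py
```

```text
time_s: 35.45
tool_pos: [0.6485, -0.0685, 0.0953]
tool_rot: [-180.0, -0.0, 161.8]
force: [0.7, -0.2, 2.9]
grip_width: 0.0361
grasp_force: 8.0
F tool [ 0.17 -0.67 -2.91] net z 4.580478776931786 T [ 0.048 -0.081  0.002] [ 0.6486 -0.0685  0.0953]
[51. 51. 52. 55. 69. 84.]
orange 209.93410852713177 258
```

```bash
python3 -m pendant '[{"tx":0,"ty":-0.003,"tz":-0.003,"spin":0,"claw":1},{"tx":0,"ty":0,"tz":0,"spin":0,"claw":1}]' 8; python3 -c "
from cell import env
print(env.sign_off())"
```

```text
time_s: 36.9
tool_pos: [0.6486, -0.0684, 0.0955]
tool_rot: [-180.0, -0.0, 161.8]
force: [-1.6, -1.8, 2.2]
grip_width: 0.0361
grasp_force: 8.0
the job is handed in; nothing more can be done
None
```

Handed in at about 37 s: both pots are standing in the rack's end cells, and the reader is held upright and centred on the purple dot at about 4.5 N, which puts the collar roughly halfway in; no result came back from the hand-in.

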